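Make up the dip-tube compression fitting on a bench fermenter

ROBOT

A 6-joint arm with a two-finger parallel gripper is mounted at the origin on the work surface. World frame = base frame: x ahead of the robot, y to its left, z up, the work surface at z = 0. Lengths are in m, angles in degrees, forces in N, time in s.
With the tool pointing down it reaches from about 0.325 to 1 m from the base axis. Payload 5.1 kg.
Tool frame: the origin (TCP) lies between the finger pads; the fingertips stand arm.finger_overhang ahead of it and the grasp point (between the pads) lies 2 mm behind it (arm.finger_overhang is the distance from the TCP to the fingertips, in m); z points along the fingers, y is the direction in which the jaws open and shut (so a half turn about z gives the same grasp; the last joint's range is limited). The gripper opens to 85 mm and grips with 20 to 120 N. Pads are 22 mm wide; open, the fingers measure 114 mm over their backs; the gripper's body (76 mm by 85 mm) begins 54 mm behind the grasp point. The pads swing forward as they close: fully open they stand 13 mm farther back than shut.
Start: joints at [-72.915, 7.093, 94.555, -0, 78.352, -4.733], TCP at [0.242, -0.603, 0.248] pointing down, gripper open.
Joint ranges: [-149.61, 149.61], [-58.7, 133.49], [1.44, 155.28], [-77.14, 257.14], [18.33, 153.61], [-166.67, 166.67]. Speed limits (degrees/s): [147.25, 147.25, 180, 180, 180, 180].

INTERFACE

Orientations are given as [roll, pitch, yaw] about the fixed x, y, z axes, in that order (R = Rz(yaw) Ry(pitch) Rx(roll)).
In Python, from station import telemetry, imaging, ticket, arm gives the robot as it stands.
- The arm moves only by the tool carry_out, never from a script. Its argument "plan" is a list of rows, each a list of 5 numbers: the closure, from 0 (fully open) to 1 (shut), then the shift along the tool's x, y, z in cm, then the turn about the tool's z in rad. A call has exactly 8 rows; each row shifts and turns the commanded pose from where the row before left it, along the tool's axes as they then stand; what a row does not reach is not made up. A row lasts 1/8 s, in which the tool goes at most 62.5 mm and 10.7 degrees, less where a joint would pass 70% of its speed; a pose out of reach is approached as far as the arm can. A call is refused whole if a number of a shift passes 6.25 or a number of a turn 0.188, either way. A call with a gripper value outside its range is refused whole. The fingers move at their own pace and stop on an object; the grip force is fixed at half the most. Time passes only in rows, so rows that do not move let the fingers close, or fill a call up. It gives the time, the measured TCP pose, the force and the opening at its end, in the units of the state.
- telemetry.get_obs(): the state, without advancing time (a new reading comes with each control period).
- imaging.snapshot(name): name is "scene" or "top" or "wrist"; returns a dict with "frame" (400x640x3 uint8, red, green, blue), "intrinsics" (3x3 intrinsics, pixels), "rvec" (rotation vector, rad) and "tvec" (3), from world to camera coordinates, as OpenCV has them; the wrist camera has in their place "mount" (4x4, takes a point from camera to tool coordinates, whose origin is the TCP and whose axes are the flange's). Camera axes: x right, y down, z forward; pixel columns grow to the right and rows downward; lengths in m; the calibration is good to about 2 mm. A picture is of the moment at which its call begins: read the wrist's pose just before it. There is no depth.
- ticket.hand_in(): hands the job in, once; it reports no verdict.
The state is a dict: "clock": time; "joint_pos": joint angles; "joint_velocities": joint speeds; "joint_efforts": joint torques, N m; "position": TCP position; "tool_rot": TCP orientation; "wrist_force": force on the tool from outside, world axes, zero at the start; "moment": the same for the moment, N m; "grip_width": finger opening in m.
Only numpy, scipy, OpenCV 4.12 (cv2) and the standard library are available. Lean on these libraries where they do the work, as an engineer would, in place of code of your own. Each camera call takes 0.05 s, during which the arm holds its last target.

TASK

Make up the dip tube's compression fitting on the glass vessel: run the brass nut down clockwise with the fingers until it is finger-tight, then tighten it one flat more (a sixth of a turn, no more) with the wrench, and lay the wrench back on the blue mat. Leave the tube rack, the tip box and the bottle where they stand.

Things in the scene. Friction and masses are not known exactly. Their poses are not given: they have to be found in the camera images.
- vessel: Glass fermenter vessel, fixed to the deck: grey base 140 mm across, glass cylinder, steel headplate 124 mm across whose upper face is 150 mm above this origin (centre of the underside). The compression fitting stands 34 mm from the vessel's axis towards this frame's -x. All other parts on the headplate rise no more than 12 mm above it.
- fitting (a point): Top centre of the fitting's round steel shoulder, fixed to the headplate: 36 mm across, from 150 to 166 mm above the deck. A thread of 25 mm diameter goes up from here into the nut.
- nut: Brass compression nut, axis upright. Hexagon 30 mm across flats (34.6 over corners), 19 mm high, its top bevelled, with a round collar 3 mm high, 28 mm wide, above. Origin on the axis at its underside, about 168 mm above the deck; z up. Flats look to its +y, -y and every 60 degrees; its x points at a corner marked by a black line. Right-hand thread: clockwise from above tightens, sinking 1.5 mm a turn.
- nut_top (a point): Centre of the collar's top. The nut turns freely (0.03 N m drag) for 0.6 to 2.4 rad, different each time and not visible, until it bears on the ferrule inside; then torque climbs steeply within some 2 degrees. Finger-tight is 0.15 to 0.3 N m. At about 0.33 N m the ferrule gives and the nut turns on at that torque. Let go, it springs back up to 2 degrees.
- tube: Steel dip tube, 16 mm across, with the ferrule on it, upright through the nut. Origin on the axis 168.5 mm above the deck; its open top end is 42 mm above the origin (20 mm above the nut). It cannot turn; as the ferrule is driven home it sinks 0.25 mm for each sixth of a turn.
- wrench: Steel flare-nut wrench for the nut, 0.21 to 0.30 kg, 10 mm thick, 200 mm long, lying flat on the mat. Origin at the centre of its six-sided eye on the underside; z up. The eye is 48 mm wide outside; a slot 18 mm wide, made to pass over the tube, opens it towards +x. A straight shank, 14 mm wide, runs along -x to a round end 180 mm behind the origin. Centre of mass about 64 mm behind it.
- wrench_eye (a point): Centre of the eye at half thickness (5 mm up); axes as the wrench's. The eye is a hexagon 31.6 mm across flats; two of its flats look to +y and -y, one corner points to +x (the slot). Lowered from above over tube and nut with flats in line, it comes to rest on the fitting's shoulder and holds the lowest 8 mm of the nut. It has 5 degrees of play either way and gives some more under load.
- wrench_grip (a point): Point in the middle of the wrench's shank, 85 mm behind the eye's centre and at half thickness (5 mm above the underside); axes as the wrench's.
- mat: Flat blue mat fixed on the deck, 180 mm (its x) by 260 mm (its y), 3 mm thick; origin at the centre of its underside.
- tube_rack: Blue tube rack with white tube caps, 70 by 160 mm, 40 mm high, loose; origin at the centre of the underside. Bystander.
- tip_box: Closed teal pipette-tip box, 88 by 123 mm, 73 mm high, loose; origin at the centre of the underside. Bystander.
- medium_bottle: Amber bottle with orange cap, 64 mm across and 130 mm high, loose; origin at the centre of the underside. Bystander.
Things that resemble listed ones, but are neither listed nor needed, are in the scene too. There is more than one size of the vessel; the job needs the smaller.

How it is judged (in metres and radians):
On the way, in this order (a step that is already met when the one before it is completed fails the run):
1. the nut, turned by the fingers, bears on the ferrule (with more than 4 N) and has not driven it (contact force between nut and tube above 4 N and contact force between the fingers and nut above 1 N and distance of tube from where it was at the start of the episode below 8e-05 m), for 0.1 s.
2. the wrench on the nut drives the ferrule at least 0.12 mm (contact force between wrench and nut above 5 N and distance of tube from where it was at the start of the episode above 0.00012 m), for 0.05 s.
At the end, for the whole second after the job is handed in: The nut has driven the tube's ferrule 0.167 to 0.333 mm (60 degrees of nut turn past finger-tight, give or take 20); the wrench lies flat and still on the blue mat with the middle of its shank inside the mat's outline; rack, tip box and bottle are within 20 mm of where they stood (distance of tube from where it was at the start of the episode between 0.000167 and 0.000333 m and x of wrench_grip in the frame of mat between -0.09 and 0.09 m and y of wrench_grip in the frame of mat between -0.13 and 0.13 m and height (world z) of wrench_grip below 0.014 m and angle between wrench's own z axis and vertical below 0.1 rad and linear speed of wrench below 0.02 m/s and distance of each of tube_rack, tip_box, medium_bottle from where it was at the start of the episode below 0.02 m); the robot touches nothing.
It fails at once if the nut is over-tightened: the ferrule is driven more than 0.35 mm (distance of tube from where it was at the start of the episode above 0.00035 m).
It fails at once if the fingers, not the wrench, force the nut past finger-tight (on the nut with the ferrule driven more than 0.08 mm) (contact force between the fingers and nut above 1 N and distance of tube from where it was at the start of the episode above 8e-05 m).
It fails at once if the dip tube is pushed with more than 15 N (contact force between any of the fingers, wrench and tube above 15 N).
It fails at once if the wrench is dropped: it falls free from more than 30 mm (contact force between the fingers and wrench below 0.05 N and height (world z) of wrench_grip above 0.03 m and linear speed of wrench above 0.3 m/s).
It fails at once if a bystander is knocked 20 mm or more or tipped (distance of any of tube_rack, tip_box, medium_bottle from where it was at the start of the episode above 0.02 m or angle between medium_bottle's own z axis and vertical above 0.3 rad).
It also fails if it takes over 72 s, if anything falls off the work surface, if the arm or the gripper's body presses on something with over 40 N, if the wrist force passes 120 N, or if a joint passes its speed limit or range.

## Working session

There is one attempt and no reset: what is moved stays moved. The work goes in short steps, Python scripts to look and compute and a tool call to move; the robot and the scene stay as the last step left them, time stands still between calls to the robot, and variables do not carry over. Pictures are saved under pics/ and viewed, and the job is handed in when it is done.

Besides the shell and the picture viewer there is one more tool, called after ">>>" as name(argument=value, ...) on one line, values as JSON. carry_out: Moves the arm, as the interface text tells. Its arguments: {"type":"object","properties":{"plan":{"type":"array","items":{"type":"array","items":{"type":"number"}}}},"required":["plan"]}

```bash
ls; mkdir -p pics
python3 - <<'E'
from station import telemetry, imaging, arm
import cv2
print(telemetry.get_obs()); print([ (k,getattr(arm,k)) for k in dir(arm) if not k.startswith('_')])
for n in ['scene','top','wrist']:
    s=imaging.snapshot(n); cv2.imwrite(f'pics/{n}0.png',s['frame'][:,:,::-1])
    print(n,{k:v for k,v in s.items() if k!='frame'})
E
```

```text
pics
{'clock': 0.0, 'joint_pos': array([-7.29156947e+01,  7.13452833e+00,  9.46347645e+01, -1.22459457e-03,
        7.83530103e+01, -4.73276235e+00]), 'joint_velocities': array([-0.01143344, -0.04971642,  0.08435047, -0.0193722 , -0.02920638,
       -0.05962799]), 'joint_efforts': array([ 1.64722815e-04, -4.23612177e+01, -3.65453911e+01, -1.75667992e-04,
        6.96352843e-03,  3.64063766e-06]), 'position': array([ 0.24136261, -0.60289484,  0.24703429]), 'tool_rot': array([-1.79878015e+02, -8.89625985e-03,  2.18173067e+01]), 'wrist_force': array([ 0.60032767, -0.89038831, -0.16265681]), 'moment': array([ 0.00585708,  0.0336726 , -0.02611975]), 'grip_width': 0.0854381702891257}
[('IKError', <class 'station.IKError'>), ('finger_overhang', 0.017)]
scene {'intrinsics': array([[399.50517079,   0.        , 312.38521929],
       [  0.        , 399.50517079, 196.69539674],
       [  0.        ,   0.        ,   1.        ]]), 'rvec': array([ 0.69497042,  2.72694746, -0.93459114]), 'tvec': array([ 0.52826825, -0.09314831,  1.15518322])}
top {'intrinsics': array([[416.56297379,   0.        , 322.82717137],
       [  0.        , 416.56297379, 207.02293285],
       [  0.        ,   0.        ,   1.        ]]), 'rvec': array([ 2.17019183, -2.15031267,  0.14081168]), 'tvec': array([-0.02502461,  0.58542412,  1.14753459])}
wrist {'intrinsics': array([[351.19386392,   0.        , 321.2726692 ],
       [  0.        , 351.19386392, 201.55954255],
       [  0.        ,   0.        ,   1.        ]]), 'mount': array([[-3.00383531e-04, -9.47666904e-01, -3.19260628e-01,
         8.24180463e-02],
       [ 9.99999876e-01, -1.57777154e-04, -4.72539656e-04,
        -1.24836776e-03],
       [ 3.97438159e-04, -3.19260731e-01,  9.47666834e-01,
        -1.25164934e-01],
       [ 0.00000000e+00,  0.00000000e+00,  0.00000000e+00,
         1.00000000e+00]])}
```

View pics/top0.png

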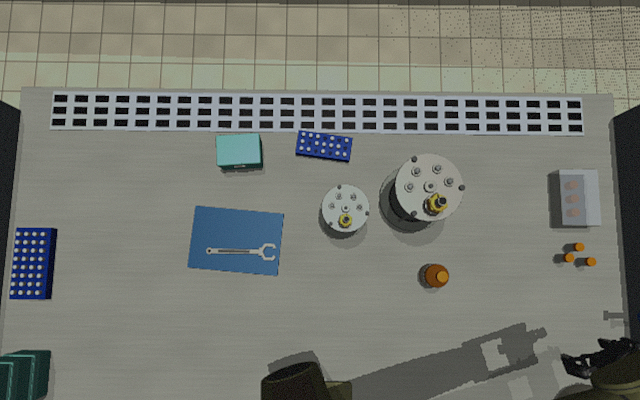

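View pics/scene0.png

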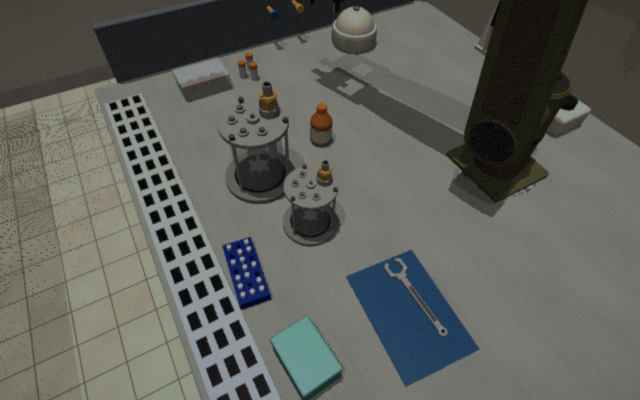

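View pics/wrist0.png

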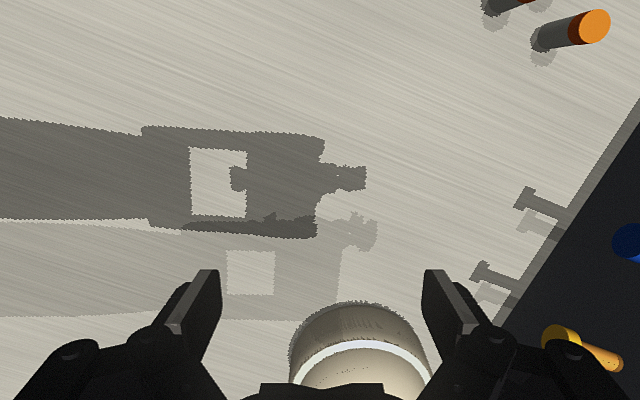

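The top view shows two vessels. The small one has its plate centre near (345,208) and brass nut at (346,221); the large one has its plate at (430,187) and nut at (436,204). The small one should be the 124 mm one, which I'll check by measuring it. The wrench is on the blue mat, with its eye at (266,252) and shank end at (209,251).

```bash
cat > h.py <<'E'
import numpy as np, cv2
from scipy.spatial.transform import Rotation as R
from station import telemetry, imaging, arm
def cam(s,obs=None):
    if 'rvec' in s:
        Rm=cv2.Rodrigues(s['rvec'])[0]; return Rm.T, -Rm.T@s['tvec'].ravel()
    T=np.eye(4); T[:3,:3]=R.from_euler('xyz',obs['tool_rot'],degrees=True).as_matrix(); T[:3,3]=obs['position']
    M=T@s['mount']; return M[:3,:3],M[:3,3]
def cast(s,uv,z,obs=None):
    Rw,c=cam(s,obs); uv=np.atleast_2d(uv).astype(float)
    d=np.c_[uv,np.ones(len(uv))]@np.linalg.inv(s['intrinsics']).T@Rw.T
    return c+d*((z-c[2])/d[:,2])[:,None]
def proj(s,P,obs=None):
    Rw,c=cam(s,obs); q=(np.atleast_2d(P)-c)@Rw@s['intrinsics'].T; return q[:,:2]/q[:,2:]
def snap(n,f=None):
    o=telemetry.get_obs(); s=imaging.snapshot(n)
    if f: cv2.imwrite('pics/'+f+'.png',s['frame'][:,:,::-1])
    return s,o
def crop(s,f,x0,y0,x1,y1,k):
    cv2.imwrite('pics/'+f+'.png',cv2.resize(s['frame'][y0:y1,x0:x1,::-1],None,fx=k,fy=k,interpolation=cv2.INTER_CUBIC))
E
python3 - <<'E'
from h import *
s,o=snap('top')
hsv=cv2.cvtColor(s['frame'],cv2.COLOR_RGB2HSV)
crop(s,'c1',300,170,480,270,4); crop(s,'c2',180,200,300,280,6)
for n,uv,z in [('small plate L/R',[(322,208),(369,208),(345,184),(345,233)],.15),('large',[(396,187),(464,187)],.25),('nut',[(346,221)],.185),('eye/end',[(266,252),(209,251)],.013),('mat',[(195,206),(284,214),(278,276),(188,266)],.003)]:
    print(n,cast(s,uv,z).round(4).tolist())
m=cv2.inRange(hsv,(15,120,90),(35,255,255)); m[:,:300]=0
k,l,st,c=cv2.connectedComponentsWithStats(m)
for i in range(1,k):
    if st[i,4]>15: print(st[i],c[i],cast(s,c[i],.185).round(4))
E
```

```text
small plate L/R [[0.5689, -0.0169, 0.15], [0.5701, -0.1376, 0.15], [0.632, -0.0758, 0.15], [0.5053, -0.0761, 0.15]]
large [[0.6079, -0.1894, 0.25], [0.6095, -0.349, 0.25]]
nut [[0.5328, -0.0764, 0.185]]
eye/end [[0.4575, 0.1415, 0.013], [0.4589, 0.3042, 0.013]]
mat [[0.5892, 0.3532, 0.003], [0.5682, 0.0932, 0.003], [0.3896, 0.1067, 0.003], [0.4157, 0.3651, 0.003]]
[429 194  18  19 139] [435.71942446 203.36690647] [[ 0.579  -0.2998  0.185 ]]
[339 214  13  13  75] [344.82666667 220.36      ] [[ 0.5344 -0.0735  0.185 ]]
[576 243   9   8  61] [579.60655738 246.55737705] [[ 0.475  -0.6523  0.185 ]]
[565 253   9   9  65] [569.29230769 257.33846154] [[ 0.4484 -0.6251  0.185 ]]
[587 257   9   9  65] [591.07692308 261.23076923] [[ 0.4394 -0.6782  0.185 ]]
[426 265  23  22 281] [437.5658363  275.23487544] [[ 0.4022 -0.2999  0.185 ]]
```

Run:
```python
import cv2
a=cv2.imread('pics/c1.png');b=cv2.imread('pics/c2.png');print(a.shape,b.shape)
```

```text
(400, 720, 3) (480, 720, 3)
```

View pics/c1.png

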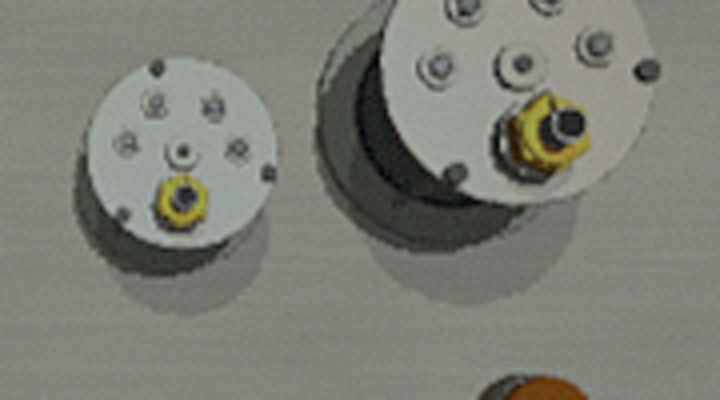

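View pics/c2.png

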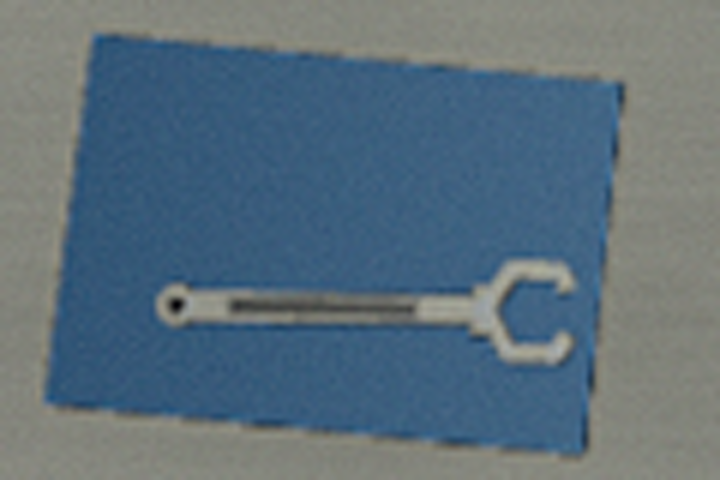

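The small plate measures about 122 mm across, with the fitting 34 mm from its axis towards −x, so it matches the described vessel. The large plate is about 160 mm, so it is a look-alike. Next I'll go hover over the nut.

```bash
cat >> h.py <<'E'
def plan(wps,start=None,vmax=6.0,wmax=.18,pad=True):
    """wps: list of (x,y,z,yaw_deg,closure[,minrows]); prints rows in tool axes"""
    o=telemetry.get_obs()
    if start is None: start=[*o['position'],o['tool_rot'][2]]
    p=np.array(start[:3],float); yaw=np.radians(start[3]); rows=[]
    for w in wps:
        q=np.array(w[:3],float); yt=np.radians(w[3]); g=w[4]; mn=w[5] if len(w)>5 else 1
        n=max(mn,int(np.ceil(np.linalg.norm(q-p)*100/vmax-1e-6)),int(np.ceil(abs(yt-yaw)/wmax-1e-6)),1)
        p0=p.copy(); y0=yaw
        for i in range(1,n+1):
            tp=p0+(q-p0)*i/n; ty=y0+(yt-y0)*i/n; d=tp-p; c,s=np.cos(yaw),np.sin(yaw)
            r=[round(100*(d[0]*c+d[1]*s),2),round(100*(d[0]*s-d[1]*c),2),round(-100*d[2],2)]; t=round(-(ty-yaw),3)
            p=p+np.array([c*r[0]+s*r[1],s*r[0]-c*r[1],-r[2]])/100; yaw-=t
            rows.append([g,*r,t])
    while pad and len(rows)%8: rows.append([rows[-1][0],0,0,0,0])
    for i in range(0,len(rows),8): print(str(rows[i:i+8]))
    print('end',p.round(4),np.degrees(yaw).round(2))
E
python3 - <<'E'
from h import *
plan([(.33,-.40,.31,80,0.3),(.535,-.074,.30,172,0.3)])
E
```

```text
[[0.3, np.float64(2.63), np.float64(-2.59), np.float64(-1.04), np.float64(-0.169)], [0.3, np.float64(3.03), np.float64(-2.12), np.float64(-1.04), np.float64(-0.169)], [0.3, np.float64(3.34), np.float64(-1.58), np.float64(-1.04), np.float64(-0.17)], [0.3, np.float64(3.55), np.float64(-0.98), np.float64(-1.04), np.float64(-0.169)], [0.3, np.float64(3.68), np.float64(-0.38), np.float64(-1.04), np.float64(-0.169)], [0.3, np.float64(3.68), np.float64(0.25), np.float64(-1.04), np.float64(-0.169)], [0.3, np.float64(3.96), np.float64(1.61), np.float64(0.11), np.float64(-0.178)], [0.3, np.float64(3.62), np.float64(2.29), np.float64(0.11), np.float64(-0.179)]]
[[0.3, np.float64(3.15), np.float64(2.9), np.float64(0.11), np.float64(-0.178)], [0.3, np.float64(2.59), np.float64(3.4), np.float64(0.11), np.float64(-0.179)], [0.3, np.float64(1.94), np.float64(3.82), np.float64(0.11), np.float64(-0.178)], [0.3, np.float64(1.23), np.float64(4.09), np.float64(0.11), np.float64(-0.179)], [0.3, np.float64(0.49), np.float64(4.26), np.float64(0.11), np.float64(-0.178)], [0.3, np.float64(-0.28), np.float64(4.27), np.float64(0.11), np.float64(-0.179)], [0.3, np.float64(-1.03), np.float64(4.15), np.float64(0.12), np.float64(-0.178)], [0.3, 0, 0, 0, 0]]
end [ 0.535 -0.074  0.3  ] 171.99
```

>>> carry_out(plan=[[0.3,2.6,-2.6,-1.0,-0.17],[0.3,3.0,-2.1,-1.0,-0.17],[0.3,3.3,-1.6,-1.0,-0.17],[0.3,3.6,-1.0,-1.0,-0.17],[0.3,3.7,-0.4,-1.0,-0.17],[0.3,3.7,0.3,-1.0,-0.17],[0.3,4.0,1.6,0.1,-0.18],[0.3,3.6,2.3,0.1,-0.18]])

```text
clock: 1.2
position: [0.375, -0.3257, 0.3065]
tool_rot: [180.0, 0.0, 101.2]
wrist_force: [0.2, 0.4, 0.4]
grip_width: 0.06
```

>>> carry_out(plan=[[0.3,3.2,2.9,0.1,-0.18],[0.3,2.6,3.4,0.1,-0.18],[0.3,1.9,3.8,0.1,-0.18],[0.3,1.2,4.1,0.1,-0.18],[0.3,0.5,4.3,0.1,-0.18],[0.3,-0.3,4.3,0.1,-0.18],[0.3,-1.0,4.2,0.1,-0.18],[0.3,0,0,0,0]])

```text
clock: 2.2
position: [0.5319, -0.0682, 0.2988]
tool_rot: [180.0, -0.1, 173.3]
wrist_force: [-0.1, 0.4, -0.0]
grip_width: 0.06
```

Run:
```python
from h import *
s,o=snap('wrist','w1'); print(o['clock'],o['position'],o['tool_rot'],o['moment'],o['wrist_force'],o['joint_pos'],o['grip_width'])
print(proj(s,[[.535,-.074,.19],[.535,-.074,.2105]],o))
```

```text
2.2 [ 0.53190397 -0.06815534  0.29880637] [ 1.79979439e+02 -5.52453443e-02  1.73292052e+02] [-0.02469052  0.05573782  0.01974748] [-0.05178994  0.38410291 -0.00930908] [-1.30451901e+01 -8.94032403e+00  1.05560284e+02  1.44316779e-02
  8.34372172e+01 -9.63388891e+01] 0.059975616583301083
[[311.75497548 211.75446955]
 [310.97129152 222.57785569]]
```

View pics/w1.png

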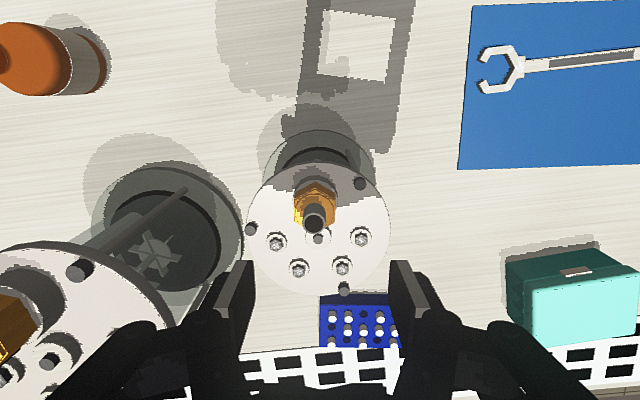

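The wrist view shows the small vessel's nut around (316,205), with the tube's open end at about (314,223). I'll enlarge it to get the hex orientation.

Run:
```python
import cv2
a=cv2.imread('pics/w1.png')[165:255,265:365]
cv2.imwrite('pics/w1c.png',cv2.resize(a,None,fx=6,fy=6,interpolation=cv2.INTER_CUBIC))
```

```text
(no output)
```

View pics/w1c.png

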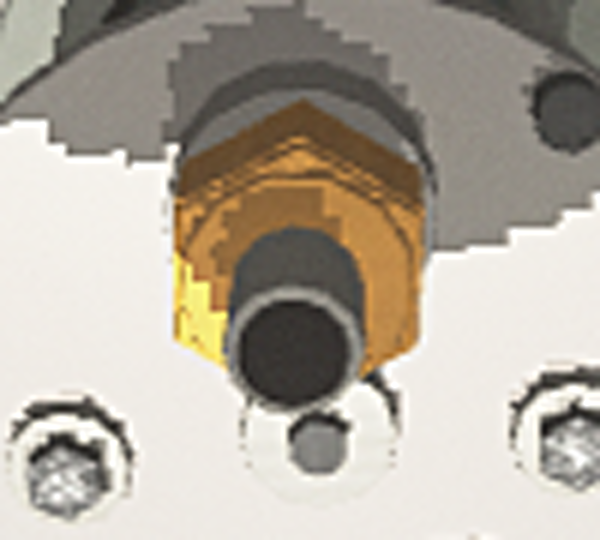

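Run:
```python
from h import *
s=imaging.snapshot('wrist'); o=telemetry.get_obs(); o2=o
f=lambda p:np.array(p)/6+[265,165]
t=cast(s,[f((295,348))],.2105,o)[0]; print('tube',t, o['position'])
P=cast(s,[f((305,100)),f((177,180)),f((418,185))],.168,o)
print(P.round(4)); 
for p in P: print(np.hypot(*(p-t)[:2]),np.degrees(np.arctan2(*(p-t)[1::-1])))
```

```text
tube [ 0.53482752 -0.07403635  0.2105    ] [ 0.53112752 -0.07013289  0.29899858]
[[ 0.5186 -0.0715  0.168 ]
 [ 0.5271 -0.089   0.168 ]
 [ 0.5315 -0.0586  0.168 ]]
0.01641500414541158 171.138621442846
0.016870117328352658 -117.24880574363401
0.015779652719104077 102.2117468236061
```

Run:
```python
from h import *
s,o=snap('wrist','w2'); print(o['clock'],o['position'],o['tool_rot'],o['wrist_force'],o['moment'])
crop(s,'w2c',260,155,360,245,6)
```

```text
2.3 [ 0.53112752 -0.07013289  0.29899858] [-1.79975914e+02 -4.71644585e-02  1.73056945e+02] [-0.39690222 -0.55083178  0.93467716] [-0.02257935  0.00362247 -0.03544952]
```

View pics/w2c.png

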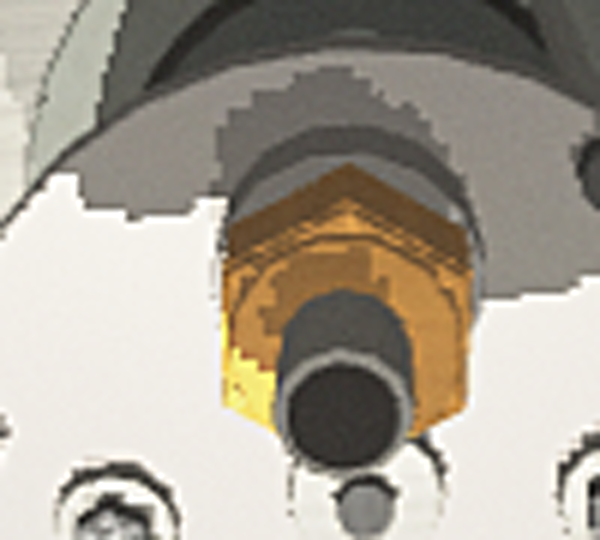

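Run:
```python
from h import *
s=imaging.snapshot('wrist'); o=dict(position=[ 0.53112752,-0.07013289,0.29899858],tool_rot=[-179.976,-.047,173.057])
f=lambda p:np.array(p)/6+[260,155]
t=cast(s,[f((343,410))],.2105,o)[0]; print('tube',t, telemetry.get_obs()['position'],telemetry.get_obs()['tool_rot'])
P=cast(s,[f((348,163)),f((228,245)),f((466,245))],.168,o)
print(P.round(4)); 
for p in P: print(np.hypot(*(p-t)[:2]),np.degrees(np.arctan2(*(p-t)[1::-1])))
s,o=snap('top'); m=cv2.inRange(cv2.cvtColor(s['frame'],cv2.COLOR_RGB2HSV),(0,0,0),(255,255,255))
```

```text
tube [ 0.53529606 -0.0721146   0.2105    ] [ 0.53093268 -0.07097138  0.29926259] [-1.79982594e+02 -1.10132487e-02  1.72974925e+02]
[[ 0.5192 -0.0699  0.168 ]
 [ 0.5281 -0.0865  0.168 ]
 [ 0.5318 -0.0563  0.168 ]]
0.01625155687648435 172.28342497257046
0.01606645795111307 -116.66177017823658
0.01616994248758097 102.61400278284036
```

The hex has a corner at about 173°, the same as the tool yaw, so the jaws already face two flats. The nut centre is about (0.536, −0.0725). Descending.

>>> carry_out(plan=[[0.3,-0.25,-0.05,2,0],[0.3,-0.25,-0.05,3,0],[0.3,0,0,3,0],[0.3,0,0,2,0],[0.3,0,0,1.1,0],[0.3,0,0,0,0],[0.3,0,0,0,0],[0.3,0,0,0,0]])

```text
clock: 3.45
position: [0.5369, -0.0719, 0.1897]
tool_rot: [-180.0, 0.1, 173.1]
wrist_force: [1.2, -0.3, 0.0]
grip_width: 0.0597
```

Run:
```python
from h import *
s,o=snap('wrist','w3'); print(o['clock'],o['position'],o['tool_rot'],o['wrist_force'],o['moment'],o['joint_efforts'][5])
s,o=snap('scene'); crop(s,'s3',250,120,390,225,5)
```

```text
3.45 [ 0.53690464 -0.07191541  0.18967433] [-1.79986657e+02  1.31848016e-01  1.73083782e+02] [ 1.22072351 -0.29533762  0.0386035 ] [ 0.01571933 -0.08518431 -0.0140033 ] 7.532043809987954e-05
```

View pics/w3.png

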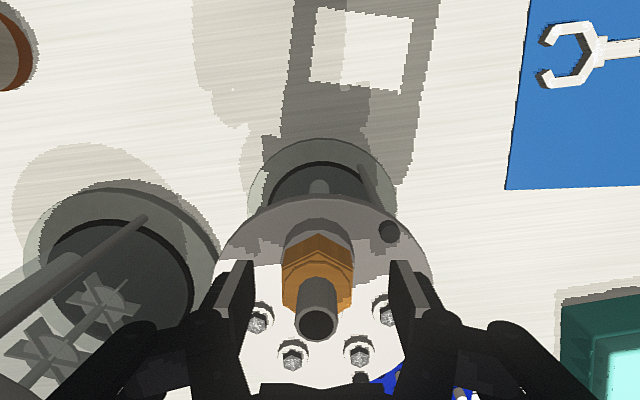

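View pics/s3.png

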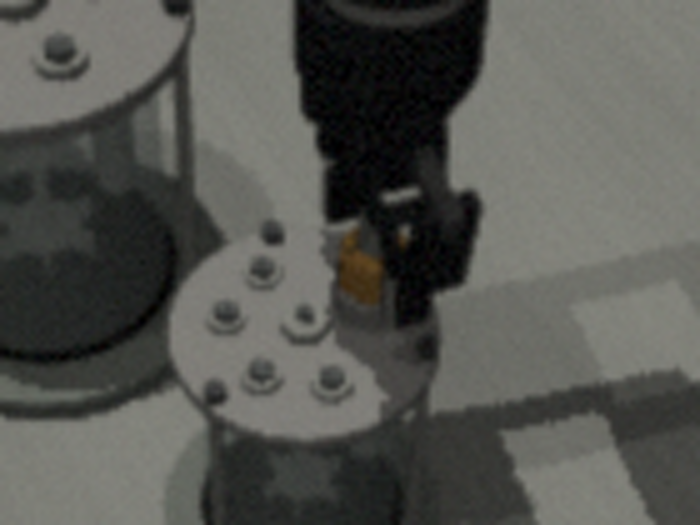

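Run:
```python
from h import *
s,o=snap('wrist')
print(o['position'],cast(s,[(318,322),(317,323)],.2105,o), cast(s,[(318.5,233)],.168,o))
```

```text
[ 0.53664596 -0.07185409  0.1892462 ] [[ 0.53394442 -0.0714433   0.2105    ]
 [ 0.53432041 -0.07184619  0.2105    ]] [[ 0.51860266 -0.06967484  0.168     ]]
```

>>> carry_out(plan=[[0.3,0.1,0,0.1,0],[0.5,0,0,0,0],[0.6,0,0,0,0],[0.9,0,0,0,0],[0.9,0,0,0,0],[0.9,0,0,0,0],[0.9,0,0,0,0],[0.9,0,0,0,0]])

```text
clock: 4.6
position: [0.5352, -0.0735, 0.188]
tool_rot: [-179.8, 0.0, 173.1]
wrist_force: [-1.2, -6.3, 2.0]
grip_width: 0.0285
```

Run:
```python
from h import *
o=telemetry.get_obs(); print(o['clock'],o['position'],o['tool_rot'],o['wrist_force'],o['moment'],o['joint_efforts'],o['grip_width'])
```

```text
4.6 [ 0.53515108 -0.07350085  0.18796556] [-1.79766859e+02  2.25194607e-02  1.73074040e+02] [-1.22118981 -6.29750778  1.98596774] [-0.95096606  0.28058258  0.002402  ] [ 3.47624682e+00 -3.07616115e+01 -3.43103385e+01  1.60775900e+00
 -1.15265446e-01  1.36854843e-02] 0.028476151800185912
```

>>> carry_out(plan=[[0.9,0,-0.15,0,0],[0.9,0,0,0,0.08],[0.9,0,0,0,0.1],[0.9,0,0,0,0.1],[0.9,0,0,0,0.1],[0.9,0,0,0,0.1],[0.9,0,0,0,0.04],[0.9,0,0,0,0]])

```text
clock: 5.6
position: [0.5353, -0.0732, 0.1879]
tool_rot: [180.0, 0.0, 143.3]
wrist_force: [-1.2, -0.9, 3.9]
grip_width: 0.0282
```

```bash
cat > st.py <<'E'
from h import *
o=telemetry.get_obs(); print(o['clock'],o['position'].round(4),o['tool_rot'].round(2),o['wrist_force'].round(2),o['moment'].round(3),o['joint_efforts'][5].round(4),o['joint_pos'][5].round(2),o['grip_width'].round(4))
E
python3 st.py
```

```text
Traceback (most recent call last):
  File "st.py", line 2, in <module>
    o=telemetry.get_obs(); print(o['clock'],o['position'].round(4),o['tool_rot'].round(2),o['wrist_force'].round(2),o['moment'].round(3),o['joint_efforts'][5].round(4),o['joint_pos'][5].round(2),o['grip_width'].round(4))
                                                                                                                                                                                                   ^^^^^^^^^^^^^^^^^^^^^
AttributeError: 'float' object has no attribute 'round'
```

```bash
sed -i "s/o\['grip_width'\].round(4)/o['grip_width']/" st.py; python3 st.py
```

```text
5.6 [ 0.5353 -0.0732  0.1879] [1.7997e+02 4.0000e-02 1.4331e+02] [-1.25 -0.92  3.87] [-0.162  0.109 -0.023] 0.0481 -66.8 0.028157125324678397
```

>>> carry_out(plan=[[0.9,0,0,0,0.02],[0.9,0,0,0,0.02],[0.9,0,0,0,0.02],[0.9,0,0,0,0.02],[0.9,0,0,0,0.02],[0.9,0,0,0,0.02],[0.9,0,0,0,0.02],[0.9,0,0,0,0.02]])

```text
clock: 6.6
position: [0.5354, -0.0731, 0.1877]
tool_rot: [179.9, 0.0, 134.0]
wrist_force: [0.7, 0.3, 5.1]
grip_width: 0.0286
```

```bash
python3 st.py
```

```text
6.6 [ 0.5354 -0.0731  0.1877] [1.7995e+02 4.0000e-02 1.3404e+02] [0.66 0.29 5.07] [-0.025 -0.112 -0.028] -0.1019 -57.53 0.028634788834598426
```

>>> carry_out(plan=[[0.9,0,0,0,0.02],[0.9,0,0,0,0.02],[0.9,0,0,0,0.02],[0.9,0,0,0,0.02],[0.9,0,0,0,0.02],[0.9,0,0,0,0.02],[0.9,0,0,0,0.02],[0.9,0,0,0,0.02]])

```text
clock: 7.6
position: [0.5355, -0.073, 0.1877]
tool_rot: [179.9, 0.0, 124.9]
wrist_force: [2.3, 0.7, 5.5]
grip_width: 0.0283
```

```bash
python3 st.py
```

```text
7.6 [ 0.5355 -0.073   0.1877] [1.7992e+02 3.0000e-02 1.2488e+02] [2.31 0.74 5.48] [ 0.132 -0.339 -0.021] -0.1007 -48.36 0.028271293881769372
```

>>> carry_out(plan=[[0.9,0,0,0,0.02],[0.9,0,0,0,0.02],[0.9,0,0,0,0.02],[0.9,0,0,0,0.02],[0.9,0,0,0,0.02],[0.9,0,0,0,0.02],[0.9,0,0,0,0.02],[0.9,0,0,0,0.02]])

```text
clock: 8.6
position: [0.5356, -0.073, 0.1877]
tool_rot: [179.9, 0.0, 115.7]
wrist_force: [5.0, 1.3, 4.7]
grip_width: 0.028
```

```bash
python3 st.py
```

```text
8.6 [ 0.5356 -0.073   0.1877] [1.7990e+02 2.0000e-02 1.1571e+02] [5.01 1.28 4.66] [ 0.352 -0.86  -0.006] -0.0969 -39.19 0.027962394204311937
```

>>> carry_out(plan=[[0.9,0,0.1,0,0.02],[0.9,0,0,0,0.02],[0.9,0,0,0,0.02],[0.9,0,0,0,0.02],[0.9,0,0,0,0.02],[0.9,0,0,0,0.02],[0.9,0,0,0,0.02],[0.9,0,0,0,0.02]])

```text
clock: 9.6
position: [0.5358, -0.0729, 0.1876]
tool_rot: [-180.0, 0.0, 106.5]
wrist_force: [1.5, 0.8, 5.9]
grip_width: 0.0283
```

```bash
python3 st.py
```

```text
9.6 [ 0.5358 -0.0729  0.1876] [-1.7998e+02  1.0000e-02  1.0654e+02] [1.46 0.84 5.9 ] [ 0.192 -0.378  0.02 ] -0.1003 -29.96 0.028283907230554104
```

>>> carry_out(plan=[[0.9,0,0,0,0.02],[0.9,0,0,0,0.02],[0.9,0,0,0,0.02],[0.9,0,0,0,0.02],[0.9,0,0,0,0.02],[0.9,0,0,0,0.02],[0.9,0,0,0,0.02],[0.9,0,0,0,0.02]])

```text
clock: 10.6
position: [0.536, -0.0729, 0.1876]
tool_rot: [180.0, 0.0, 97.4]
wrist_force: [2.4, 1.3, 6.0]
grip_width: 0.0283
```

```bash
python3 st.py
```

```text
10.6 [ 0.536  -0.0729  0.1876] [1.7999e+02 2.0000e-02 9.7370e+01] [2.39 1.29 6.03] [ 0.186 -0.502  0.022] -0.0995 -20.79 0.028332398704070644
```

>>> carry_out(plan=[[0.9,0,0,0,0.02],[0.9,0,0,0,0.02],[0.9,0,0,0,0.02],[0.9,0,0,0,0.02],[0.9,0,0,0,0.02],[0.9,0,0,0,0.02],[0.9,0,0,0,0.02],[0.9,0,0,0,0.02]])

```text
clock: 11.6
position: [0.5361, -0.0728, 0.1876]
tool_rot: [180.0, 0.0, 88.2]
wrist_force: [3.3, 1.4, 5.2]
grip_width: 0.0283
```

Run:
```python
from h import *
exec(open('st.py').read())
s,o=snap('wrist','w4')
```

```text
11.6 [ 0.5361 -0.0728  0.1876] [1.7996e+02 2.0000e-02 8.8200e+01] [3.34 1.35 5.24] [ 0.152 -0.668  0.061] -0.0988 -11.62 0.028309398426467545
```

View pics/w4.png

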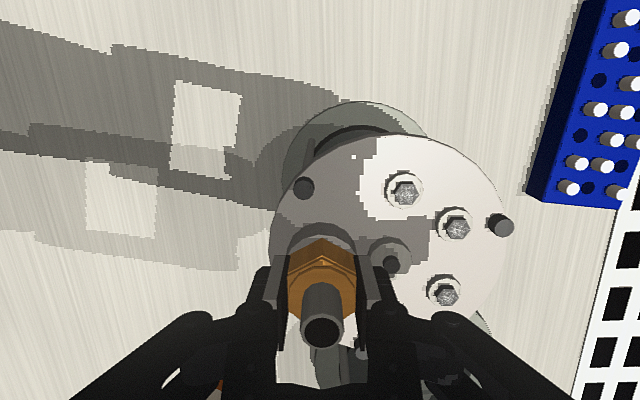

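The nut is held squarely, with its corner towards the camera at (322,245), and it is turning with the fingers.

>>> carry_out(plan=[[0.9,0,0,0,0.02],[0.9,0,0,0,0.02],[0.9,0,0,0,0.02],[0.9,0,0,0,0.02],[0.9,0,0,0,0.02],[0.9,0,0,0,0.02],[0.9,0,0,0,0.02],[0.9,0,0,0,0.02]])

```text
clock: 12.65
position: [0.5363, -0.0729, 0.1875]
tool_rot: [179.9, 0.0, 79.0]
wrist_force: [5.5, 0.8, 4.6]
grip_width: 0.028
```

```bash
python3 st.py
```

```text
12.65 [ 0.5363 -0.0729  0.1875] [1.7994e+02 1.0000e-02 7.9040e+01] [5.46 0.76 4.59] [-0.006 -0.929  0.026] -0.0971 -2.46 0.028042739209222865
```

Easing the sideways load again while turning on.

>>> carry_out(plan=[[0.9,0,0.15,0,0.02],[0.9,0,0,0,0.02],[0.9,0,0,0,0.02],[0.9,0,0,0,0.02],[0.9,0,0,0,0.02],[0.9,0,0,0,0.02],[0.9,0,0,0,0.02],[0.9,0,0,0,0.02]])

```text
clock: 13.65
position: [0.5366, -0.0729, 0.1874]
tool_rot: [-179.9, 0.0, 69.9]
wrist_force: [0.8, 1.4, 7.3]
grip_width: 0.0277
```

```bash
python3 st.py
```

```text
13.65 [ 0.5366 -0.0729  0.1874] [-1.7986e+02  3.0000e-02  6.9880e+01] [0.76 1.38 7.32] [ 0.173 -0.098  0.109] -0.1031 6.72 0.027723275563267705
```

>>> carry_out(plan=[[0.9,0,0,0,0.01],[0.9,0,0,0,0.01],[0.9,0,0,0,0.01],[0.9,0,0,0,0.01],[0.9,0,0,0,0.01],[0.9,0,0,0,0.01],[0.9,0,0,0,0],[0.9,0,0,0,0]])

```text
clock: 14.65
position: [0.5366, -0.0729, 0.1875]
tool_rot: [-179.9, 0.0, 66.5]
wrist_force: [0.7, 0.7, 7.4]
grip_width: 0.0282
```

```bash
python3 st.py
```

```text
14.65 [ 0.5366 -0.0729  0.1875] [-1.7987e+02  4.0000e-02  6.6470e+01] [0.67 0.73 7.43] [ 0.129 -0.182 -0.016] -0.0106 10.13 0.028229878024271415
```

>>> carry_out(plan=[[0.9,0,0,0,0.02],[0.9,0,0,0,0.02],[0.9,0,0,0,0.02],[0.9,0,0,0,0.02],[0.9,0,0,0,0.02],[0.9,0,0,0,0.02],[0.9,0,0,0,0.02],[0.9,0,0,0,0.02]])

```text
clock: 15.65
position: [0.5367, -0.073, 0.1874]
tool_rot: [-179.9, 0.1, 57.3]
wrist_force: [1.8, 1.9, 5.1]
grip_width: 0.0284
```

```bash
python3 st.py
```

```text
15.65 [ 0.5367 -0.073   0.1874] [-1.799e+02  6.000e-02  5.727e+01] [1.81 1.87 5.1 ] [ 0.131 -0.286  0.022] -0.1023 19.33 0.028367227552120858
```

>>> carry_out(plan=[[0.9,0,0,0,0.02],[0.9,0,0,0,0.02],[0.9,0,0,0,0.02],[0.9,0,0,0,0.02],[0.9,0,0,0,0.02],[0.9,0,0,0,0.02],[0.9,0,0,0,0.02],[0.9,0,0,0,0.02]])

```text
clock: 16.65
position: [0.5369, -0.0731, 0.1874]
tool_rot: [-179.9, 0.1, 48.1]
wrist_force: [1.0, 0.2, 6.3]
grip_width: 0.0285
```

```bash
python3 st.py
```

```text
16.65 [ 0.5369 -0.0731  0.1874] [-1.7994e+02  7.0000e-02  4.8100e+01] [0.95 0.24 6.25] [ 0.057 -0.328  0.011] -0.1018 28.49 0.02846190999714034
```

>>> carry_out(plan=[[0.9,0,0,0,0.015],[0.9,0,0,0,0.015],[0.9,0,0,0,0.015],[0.9,0,0,0,0.015],[0.9,0,0,0,0.015],[0.9,0,0,0,0.015],[0.9,0,0,0,0.015],[0.9,0,0,0,0.015]])

```text
clock: 17.65
position: [0.537, -0.0733, 0.1873]
tool_rot: [-180.0, 0.1, 41.3]
wrist_force: [2.0, -0.1, 5.5]
grip_width: 0.0284
```

```bash
python3 st.py
```

```text
17.65 [ 0.537  -0.0733  0.1873] [-1.800e+02  8.000e-02  4.129e+01] [ 1.96 -0.11  5.49] [-0.086 -0.546  0.348] 0.233 35.31 0.02844642505563164
```

Torque rose from about 0.02 to 0.35 N·m, so the nut is bearing on the ferrule. I'll hold briefly, then let go.

>>> carry_out(plan=[[0.9,0,0,0,0],[0.9,0,0,0,0],[0.9,0,0,0,0],[0.9,0,0,0,-0.01],[0.5,0,0,0,0],[0.3,0,0,0,0],[0.3,0,0,0,0],[0.3,0,0,0,0]])

```text
clock: 18.65
position: [0.5369, -0.073, 0.1868]
tool_rot: [-179.9, 0.0, 41.9]
wrist_force: [-0.2, -0.5, 0.5]
grip_width: 0.0602
```

```bash
python3 st.py
python3 - <<'E'
from h import *
s,o=snap('wrist','w5'); crop(s,'w5c',250,200,400,370,4)
# wrench in top view
s,o=snap('top'); crop(s,'t5',180,200,300,280,6)
E
```

```text
18.65 [ 0.5369 -0.073   0.1868] [-1.7994e+02  5.0000e-02  4.1860e+01] [-0.17 -0.47  0.53] [0.021 0.043 0.012] 0.0013 34.73 0.06017425907329634
```

View pics/w5c.png

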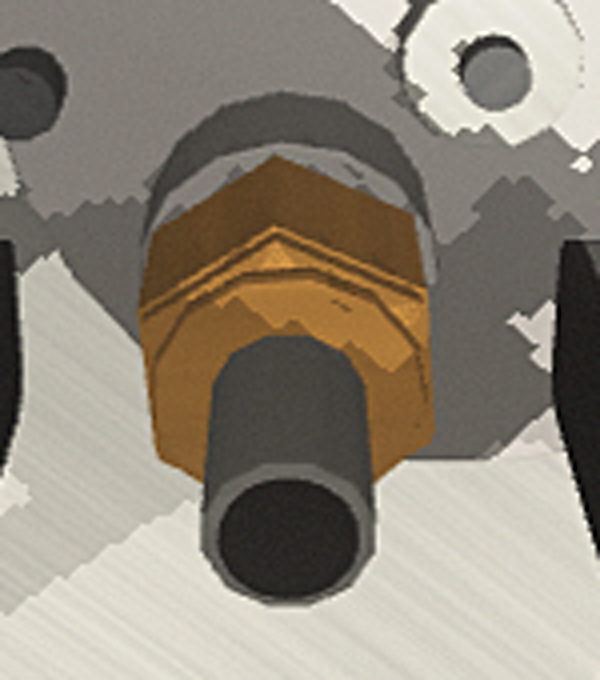

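Run:
```python
from h import *
s=imaging.snapshot('wrist'); o=telemetry.get_obs()
f=lambda p:np.array(p)/4+[250,200]
t=cast(s,[f((288,537))],.2105,o)[0]; print(o['position'],'tube',t)
P=cast(s,[f((277,155)),f((152,235)),f((415,213))],.1675,o)
n=np.array([.5368,-.0733,0])
for p in P: print(p.round(4),np.hypot(*(p-n)[:2]),np.degrees(np.arctan2(*(p-n)[1::-1])))
```

```text
[ 0.53728527 -0.07304612  0.18723284] tube [ 0.53625277 -0.07278205  0.2105    ]
[ 0.5481 -0.0606  0.1675] 0.016960267158421544 48.43891845803757
[ 0.5309 -0.0566  0.1675] 0.017702619620159 109.39157279330117
[ 0.5532 -0.0772  0.1675] 0.016836725325805144 -13.450086362458306
```

View pics/t5.png

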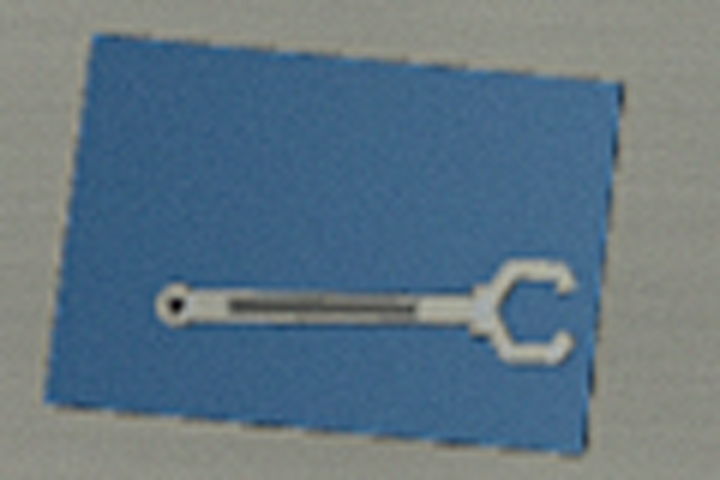

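>>> carry_out(plan=[[0.3,0,0,3,0],[0.3,0,0,-5,0],[0.3,0,0,-5,0],[0.3,0,0,-4,-0.16],[0.3,0,0,0,-0.18],[0.3,0,0,0,-0.18],[0.3,0,0,0,-0.16],[0.3,0,0,0,-0.16]])

```text
clock: 19.8
position: [0.5373, -0.073, 0.2974]
tool_rot: [-180.0, 0.0, 90.3]
wrist_force: [-0.6, 0.1, -0.1]
grip_width: 0.0596
```

I made a mistake there: the first row moved 3 cm down instead of up before the arm rose. I'll check for any disturbance before going on.

```bash
python3 st.py
python3 - <<'E'
from h import *
s,o=snap('wrist','w6'); print(o['position'],o['tool_rot']); crop(s,'w6c',260,155,360,245,6)
E
```

```text
19.8 [ 0.5373 -0.073   0.2974] [-180.     0.    90.3] [-0.59  0.06 -0.09] [-0.028 -0.002  0.019] 1.0536 -13.71 0.05960035383616472
[ 0.53733103 -0.07300347  0.29740473] [-1.79999990e+02  2.84781422e-03  9.03036376e+01]
```

View pics/w6.png

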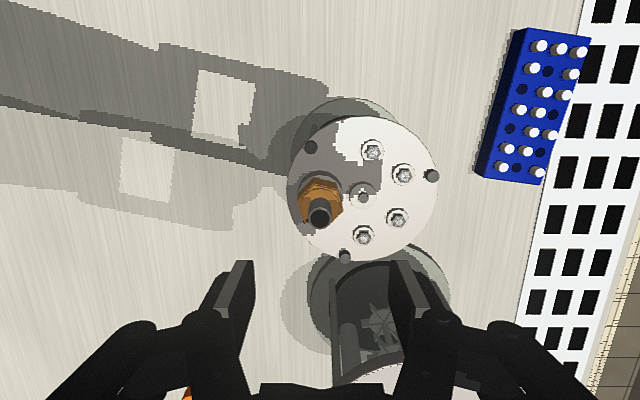

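View pics/w6c.png

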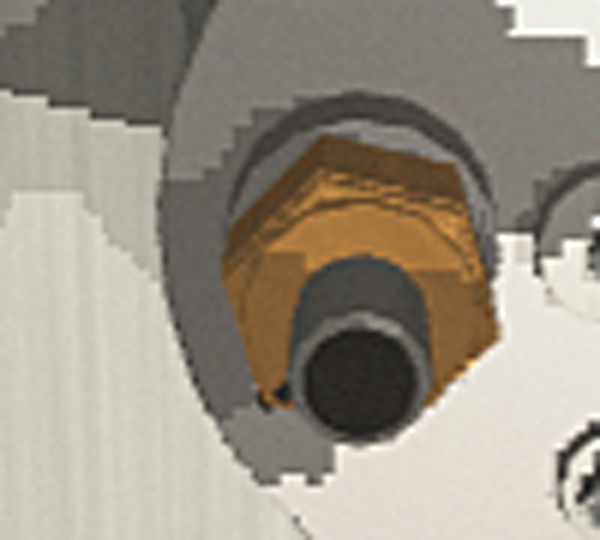

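Run:
```python
from h import *
s=imaging.snapshot('wrist'); o=telemetry.get_obs(); print(o['position'],o['tool_rot'][2])
f=lambda p:np.array(p)/6+[260,155]
t=cast(s,[f((360,378))],.2105,o)[0]; print('tube',t)
P=cast(s,[f((323,133)),f((463,163)),f((225,240))],.1675,o)
d=P[1]-P[0]; print('chord ang',np.degrees(np.arctan2(d[1],d[0])),np.linalg.norm(d)); d=P[0]-P[2]; print(np.degrees(np.arctan2(d[1],d[0])),np.linalg.norm(d))
for n in ([.5368,-.0733,0],t):
  for p in P: print(np.hypot(*(p-n)[:2]),np.degrees(np.arctan2(*(p-n)[1::-1])))
# top of hex z .1865 corners (upper edges) : bevel
s,o=snap('top')
f=lambda p:np.array(p)/6+[180,200]
E_=cast(s,[f((176,305)),f((537,311)),f((470,307))],.013); print(E_)
hsv=cv2.cvtColor(s['frame'],cv2.COLOR_RGB2HSV)
b=cv2.inRange(hsv,(95,100,60),(115,255,255)); b[:,:185]=0;b[:,290:]=0;b[:200]=0;b[280:]=0
c=max(cv2.findContours(b,cv2.RETR_EXTERNAL,cv2.CHAIN_APPROX_NONE)[0],key=cv2.contourArea)
r=cv2.minAreaRect(c); print('mat',r, cast(s,cv2.boxPoints(r),.003).round(4).tolist())
m=np.zeros_like(b); cv2.fillPoly(m,[c.reshape(-1,1,2)],255); m=cv2.erode(m,np.ones((5,5)))
w=(m>0)&(hsv[:,:,1]<90); ys,xs=np.nonzero(w); P=cast(s,np.c_[xs,ys],.013)
sel=(xs>215)&(xs<255); q=P[sel][:,:2]; vx=cv2.fitLine(q.astype(np.float32),cv2.DIST_L2,0,.01,.01).ravel(); print('shank',vx,np.degrees(np.arctan2(vx[1],vx[0])))
print('y range',P[:,1].min(),P[:,1].max())
```

```text
[ 0.53733168 -0.07298962  0.29734934] 89.98320957064182
tube [ 0.53622947 -0.0721334   0.2105    ]
chord ang -12.50591268218447 0.017947646708556815
48.135477546954135 0.01878799977300315
0.017998910684201758 107.18854340768395
0.018056275013800603 47.481974256055615
0.018142563501315438 169.8308962090734
0.01671701123840115 106.5020133691219
0.017623508334278965 43.54851838977734
0.017406574075543694 173.281095556579
[[0.45933862 0.30326726 0.013     ]
 [0.45802647 0.13150516 0.013     ]
 [0.45963717 0.16343912 0.013     ]]
mat ((235.28652954101562, 240.24159240722656), (90.40047454833984, 61.76812744140625), 5.440332412719727) [[0.4137, 0.3668, 0.003], [0.5915, 0.3585, 0.003], [0.5688, 0.0955, 0.003], [0.3917, 0.1086, 0.003]]
shank [0.01320832 0.99991274 0.46024925 0.23233028] 89.243195
y range 0.11546153682805692 0.31299569058421495
```

The nut is undisturbed and its corner sits at about 47.5° (mod 60). Going to hover over the wrench shank.

Run:
```python
from h import *
plan([(.46,.219,.12,89.3,.4,6)])
```

```text
[[0.4, np.float64(4.86), np.float64(-1.3), np.float64(2.96), np.float64(0.002)], [0.4, np.float64(4.86), np.float64(-1.31), np.float64(2.95), np.float64(0.001)], [0.4, np.float64(4.86), np.float64(-1.32), np.float64(2.96), np.float64(0.002)], [0.4, np.float64(4.86), np.float64(-1.33), np.float64(2.95), np.float64(0.001)], [0.4, np.float64(4.86), np.float64(-1.33), np.float64(2.96), np.float64(0.002)], [0.4, np.float64(4.85), np.float64(-1.34), np.float64(2.96), np.float64(0.002)], [0.4, 0, 0, 0, 0], [0.4, 0, 0, 0, 0]]
end [0.46  0.219 0.12 ] 89.28
```

>>> carry_out(plan=[[0.4,4.9,-1.3,2.0,0],[0.4,4.9,-1.3,3.0,0],[0.4,4.9,-1.3,3.0,0],[0.4,4.8,-1.3,3.0,0],[0.4,4.8,-1.3,3.0,0],[0.4,4.8,-1.4,3.7,0.01],[0.4,0,0,0,0],[0.4,0,0,0,0]])

```text
clock: 20.95
position: [0.4588, 0.218, 0.1208]
tool_rot: [180.0, 0.0, 89.4]
wrist_force: [0.2, 0.1, -0.2]
grip_width: 0.0514
```

```bash
python3 st.py
python3 - <<'E'
from h import *
s,o=snap('wrist','w7'); print(o['position'],o['tool_rot'])
print(proj(s,[[.46,.219,.013],[.46,.134,.013],[.46,.314,.013]],o))
E
```

```text
20.95 [0.4588 0.218  0.1208] [1.7996e+02 1.0000e-02 8.9380e+01] [ 0.19  0.07 -0.2 ] [-0.049 -0.017 -0.003] 0.0144 20.0 0.05137001152379575
[0.4587645  0.21802565 0.12077206] [1.79957783e+02 7.89433228e-03 8.93800093e+01]
[[323.33205392 206.9948644 ]
 [324.33923115 309.64174168]
 [321.90819646  61.88185026]]
```

View pics/w7.png

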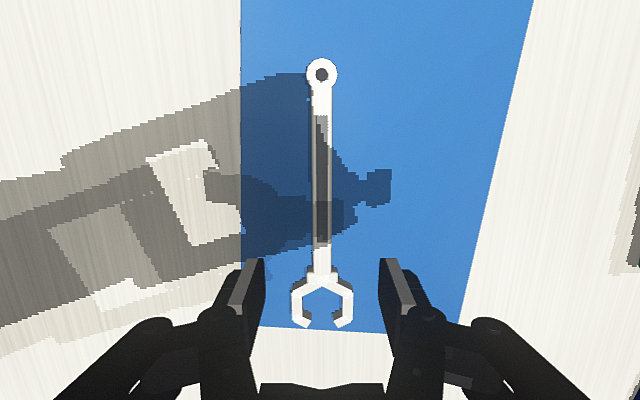

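The wrist view shows the wrench running from its round end at (322,58) to the eye near (322,303). The shank lies along column ~322 between the open jaws.

Run:
```python
from h import *
s,o=snap('wrist'); print(o['position'],o['tool_rot'][2])
crop(s,'w7c',270,260,370,335,6)
f=s['frame'].astype(int); sat=f.max(2)-f.min(2)
for v in (100,150,200,240,262):
    r=np.nonzero(f[v,300:345,0]>110)[0] if True else 0
    print(v, r.min()+300 if len(r) else None, r.max()+300 if len(r) else None)
print(cast(s,[(321.5,58),(300,328),(343,328),(322,303)],.013,o).round(4))
```

```text
[0.4594307  0.21771671 0.12147913] 89.33422084530875
100 310 330
150 311 330
200 312 330
240 312 329
262 312 329
[[0.4607 0.316  0.013 ]
 [0.4411 0.1163 0.013 ]
 [0.4755 0.1158 0.013 ]
 [0.459  0.1394 0.013 ]]
```

View pics/w7c.png

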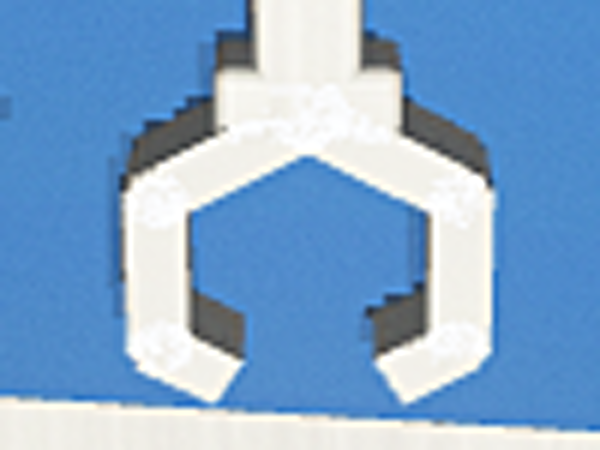

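>>> carry_out(plan=[[0.4,0.4,0,3,0],[0.5,0,0,3,0],[0.5,0,0,2.5,0],[0.5,0,0,1.0,0],[0.5,0,0,0.45,0],[0.6,0,0,0,0],[0.7,0,0,0,0],[0.8,0,0,0,0]])

```text
clock: 22.05
position: [0.459, 0.2222, 0.0216]
tool_rot: [179.9, -0.0, 89.4]
wrist_force: [0.1, -0.2, -0.5]
grip_width: 0.0169
```

```bash
python3 st.py
```

```text
22.05 [0.459  0.2222 0.0216] [ 1.7992e+02 -3.0000e-02  8.9430e+01] [ 0.1  -0.15 -0.5 ] [-0.005 -0.018 -0.023] 0.0002 20.37 0.016879186548633747
```

>>> carry_out(plan=[[1,0,0,0,0],[1,0,0,0,0],[1,0,0,0,0],[1,0,0,-0.5,0],[1,0,0,-1.5,0],[1,0,0,-3,0],[1,0,0,-4,0],[1,0,0,-4,0]])

```text
clock: 23.05
position: [0.4579, 0.2219, 0.1523]
tool_rot: [-180.0, 0.0, 89.4]
wrist_force: [1.2, 0.2, -2.4]
grip_width: 0.0119
```

Run:
```python
from h import *
exec(open('st.py').read())
s,o=snap('wrist','w8')
```

```text
23.05 [0.4579 0.2219 0.1523] [-179.98    0.     89.43] [ 1.16  0.17 -2.37] [ 0.014 -0.02  -0.027] 0.001 20.37 0.011887793870067285
```

View pics/w8.png

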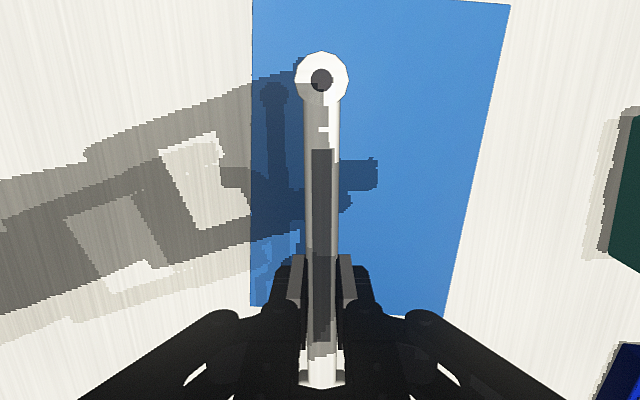

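The wrench is held squarely: 12 mm reading, force −2.4 N. Carrying it to above the tube with its shank towards 167.5°, so the pull runs 167.5° → ~100°.

Run:
```python
from h import *
plan([(.458,.17,.23,100,1),(.4524,-.0546,.25,167.5,1)])
```

```text
[[1, np.float64(-2.66), np.float64(-0.14), np.float64(-3.55), np.float64(-0.092)], [1, np.float64(-2.63), np.float64(-0.38), np.float64(-3.56), np.float64(-0.092)], [1, np.float64(-3.15), np.float64(-0.64), np.float64(-0.29), np.float64(-0.168)], [1, np.float64(-2.99), np.float64(-1.15), np.float64(-0.28), np.float64(-0.169)], [1, np.float64(-2.76), np.float64(-1.64), np.float64(-0.29), np.float64(-0.168)], [1, np.float64(-2.45), np.float64(-2.08), np.float64(-0.28), np.float64(-0.168)], [1, np.float64(-2.07), np.float64(-2.45), np.float64(-0.29), np.float64(-0.169)], [1, np.float64(-1.62), np.float64(-2.77), np.float64(-0.28), np.float64(-0.168)]]
[[1, np.float64(-1.13), np.float64(-3.0), np.float64(-0.29), np.float64(-0.168)], [1, 0, 0, 0, 0], [1, 0, 0, 0, 0], [1, 0, 0, 0, 0], [1, 0, 0, 0, 0], [1, 0, 0, 0, 0], [1, 0, 0, 0, 0], [1, 0, 0, 0, 0]]
end [ 0.4524 -0.0545  0.25  ] 167.47
```

>>> carry_out(plan=[[1,-2.7,-0.1,-3.6,-0.1],[1,-2.6,-0.4,-3.6,-0.1],[1,-3.1,-0.6,-0.3,-0.17],[1,-3.0,-1.1,-0.3,-0.17],[1,-2.8,-1.6,-0.3,-0.17],[1,-2.4,-2.1,-0.3,-0.17],[1,-2.1,-2.5,-0.3,-0.17],[1,-1.6,-2.8,-0.3,-0.17]])

```text
clock: 24.1
position: [0.4545, -0.0248, 0.2409]
tool_rot: [180.0, -0.0, 159.6]
wrist_force: [1.2, 0.2, -2.3]
grip_width: 0.0121
```

Run:
```python
from h import *
exec(open('st.py').read())
plan([(.4524,-.0546,.25,167.5,1)])
```

```text
24.1 [ 0.4545 -0.0248  0.2409] [180.    -0.   159.65] [ 1.19  0.2  -2.31] [0.051 0.    0.022] 1.5843 -79.53 0.012057070851208586
[[1, np.float64(-0.84), np.float64(-2.87), np.float64(-0.91), np.float64(-0.137)], [1, 0, 0, 0, 0], [1, 0, 0, 0, 0], [1, 0, 0, 0, 0], [1, 0, 0, 0, 0], [1, 0, 0, 0, 0], [1, 0, 0, 0, 0], [1, 0, 0, 0, 0]]
end [ 0.4524 -0.0546  0.25  ] 167.5
```

>>> carry_out(plan=[[1,-0.4,-1.2,-0.4,-0.06],[1,-0.4,-1.2,-0.4,-0.06],[1,0,0,0,0],[1,0,0,0,0],[1,0,0,0,0],[1,0,0,0,0],[1,0,0,0,0],[1,0,0,0,0]])

```text
clock: 25.1
position: [0.4548, -0.049, 0.2488]
tool_rot: [180.0, -0.0, 166.2]
wrist_force: [0.5, -0.5, -2.0]
grip_width: 0.0118
```

Run:
```python
from h import *
exec(open('st.py').read())
s,o=snap('top'); crop(s,'t9',290,170,410,260,6)
s2,o=snap('scene'); crop(s2,'s9',270,120,410,225,5); 
e=o['position']-.0865*np.array([np.cos(np.radians(o['tool_rot'][2])),np.sin(np.radians(o['tool_rot'][2])),0]); print('eye',e)
plan([(.4524,-.0546,.25,167.5,1)])
```

```text
25.1 [ 0.4548 -0.049   0.2488] [ 1.8000e+02 -1.0000e-02  1.6621e+02] [ 0.52 -0.53 -1.99] [-0.03   0.012 -0.056] 0.0008 -89.09 0.011787761316888275
eye [ 0.53884187 -0.06966579  0.24882709]
[[1, np.float64(0.1), np.float64(-0.59), np.float64(-0.12), np.float64(-0.023)], [1, 0, 0, 0, 0], [1, 0, 0, 0, 0], [1, 0, 0, 0, 0], [1, 0, 0, 0, 0], [1, 0, 0, 0, 0], [1, 0, 0, 0, 0], [1, 0, 0, 0, 0]]
end [ 0.4524 -0.0546  0.25  ] 167.52
```

View pics/t9.png

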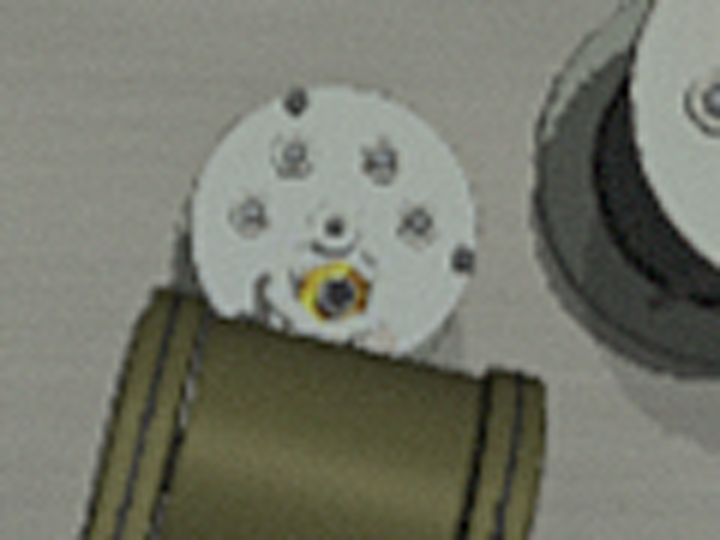

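View pics/s9.png

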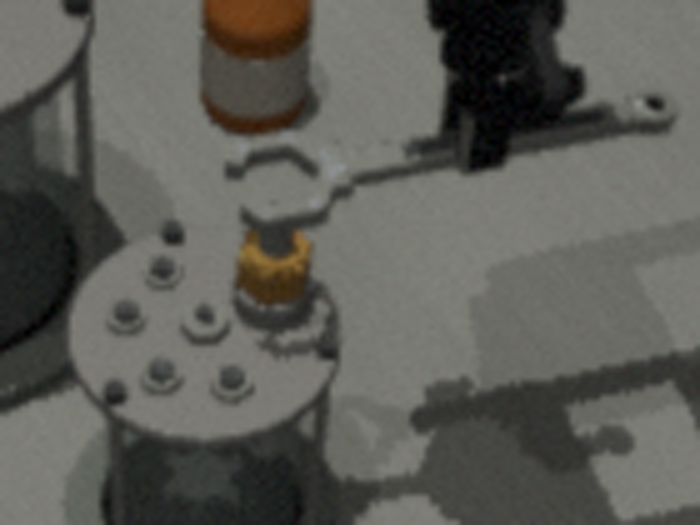

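Run:
```python
from h import *
s=imaging.snapshot('scene')
f=lambda p:np.array(p)/5+[270,120]
print(proj(s,[[.5388,-.0697,.2352],[.5368,-.0733,.2105],[.5368,-.0733,.1875]]), f((285,183)), 'tube top?',f((277,233)),'nut', f((275,265)))
print(cast(s,[f((285,183))],.2352))
```

```text
[[324.90178568 155.95221815]
 [324.42010994 162.53402636]
 [324.01916848 169.66105839]] [327.  156.6] tube top? [325.4 166.6] nut [325. 173.]
[[ 0.53584336 -0.06599216  0.2352    ]]
```

Run:
```python
from h import *
s,o=snap('scene'); crop(s,'s10',305,140,365,180,13)
yaw=np.radians(o['tool_rot'][2]); w=np.array([-np.cos(yaw),-np.sin(yaw)]); w2=np.array([-w[1],w[0]])
eye=o['position'][:2]+.0865*w; z=o['position'][2]-.0186+.01
im=cv2.imread('pics/s10.png')
for k in range(6):
    a=np.radians(60*k); p=np.r_[eye+.01824*(np.cos(a)*w+np.sin(a)*w2),z]
    uv=(proj(s,p)[0]+.5-[305,140])*13; cv2.circle(im,tuple(int(v) for v in uv),4,(0,0,255),-1)
cv2.imwrite('pics/s10.png',im)
```

```text
(no output)
```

View pics/s10.png

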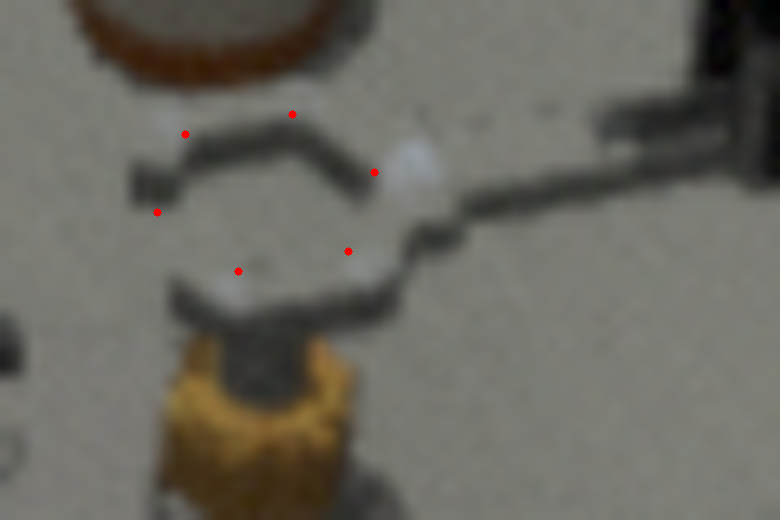

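>>> carry_out(plan=[[1,0.1,-0.3,0,-0.01],[1,0,-0.3,0,-0.01],[1,0,0,0,0],[1,0,0,0,0],[1,0,0,1,0],[1,0,0,2,0],[1,0,0,0.7,0],[1,0,0,0,0]])

```text
clock: 26.3
position: [0.4517, -0.0545, 0.2103]
tool_rot: [180.0, -0.2, 167.3]
wrist_force: [-0.3, -0.2, -2.1]
grip_width: 0.0123
```

Run:
```python
from h import *
exec(open('st.py').read())
y=np.radians(o['tool_rot'][2]);print('eye',o['position'][:2]-.0865*np.array([np.cos(y),np.sin(y)]))
e=np.array([.5368,-.0733]); t=np.radians(167.5); w=e+.0865*np.array([np.cos(t),np.sin(t)]); print(w)
plan([(*w,.2,167.5,1)])
```

```text
26.3 [ 0.4517 -0.0545  0.2103] [ 1.8000e+02 -1.6000e-01  1.6735e+02] [-0.29 -0.15 -2.1 ] [ 0.011 -0.036 -0.007] 0.0 -91.0 0.01228307779591394
eye [ 0.53608738 -0.07345446]
[ 0.4523504  -0.05457797]
[[1, np.float64(-0.07), np.float64(0.01), np.float64(1.03), np.float64(-0.003)], [1, 0, 0, 0, 0], [1, 0, 0, 0, 0], [1, 0, 0, 0, 0], [1, 0, 0, 0, 0], [1, 0, 0, 0, 0], [1, 0, 0, 0, 0], [1, 0, 0, 0, 0]]
end [ 0.4524 -0.0546  0.2   ] 167.52
```

>>> carry_out(plan=[[1,-0.05,0,0.2,0],[1,0,0,0.2,0],[1,0,0,0.2,0],[1,0,0,0.2,0],[1,0,0,0.2,0],[1,0,0,0.2,0],[1,0,0,0,0],[1,0,0,0,0]])

```text
clock: 27.3
position: [0.453, -0.0548, 0.2007]
tool_rot: [-180.0, 0.0, 167.4]
wrist_force: [-4.8, 1.0, 4.7]
grip_width: 0.0119
```

```bash
python3 st.py
```

```text
27.3 [ 0.453  -0.0548  0.2007] [-1.8000e+02  2.0000e-02  1.6735e+02] [-4.78  0.99  4.71] [ 0.058  0.416 -0.124] -0.0462 -90.99 0.011865857910734806
```

>>> carry_out(plan=[[1,0.1,0,0,0],[1,0.05,0,0,0],[1,0,0,0.2,0],[1,0,0,0.2,0],[1,0,0,0.2,0],[1,0,0,0,0],[1,0,0,0,0],[1,0,0,0,0]])

```text
clock: 28.3
position: [0.4514, -0.0544, 0.1938]
tool_rot: [180.0, -0.0, 167.4]
wrist_force: [-0.3, -0.3, -2.3]
grip_width: 0.0118
```

```bash
python3 st.py
```

```text
28.3 [ 0.4514 -0.0544  0.1938] [ 1.8000e+02 -1.0000e-02  1.6735e+02] [-0.32 -0.27 -2.26] [ 0.015  0.05  -0.001] -0.0001 -91.0 0.011829768819464574
```

It dropped free over the hex. Continuing down to the shoulder.

>>> carry_out(plan=[[1,0,0,0.2,0],[1,0,0,0.2,0],[1,0,0,0.2,0],[1,0,0,0.2,0],[1,0,0,0.1,0],[1,0,0,0.05,0],[1,0,0,0,0],[1,0,0,0,0]])

```text
clock: 29.3
position: [0.4516, -0.0545, 0.1845]
tool_rot: [-180.0, 0.0, 167.4]
wrist_force: [-0.0, -0.4, -0.7]
grip_width: 0.012
```

```bash
python3 st.py;  python3 - <<'E'
from h import *
s,o=snap('scene'); crop(s,'s11',290,140,380,200,8)
E
```

```text
29.3 [ 0.4516 -0.0545  0.1845] [-1.8000e+02  2.0000e-02  1.6735e+02] [-0.02 -0.36 -0.71] [ 0.011  0.111 -0.029] 0.0024 -91.0 0.012015016582379391
```

View pics/s11.png

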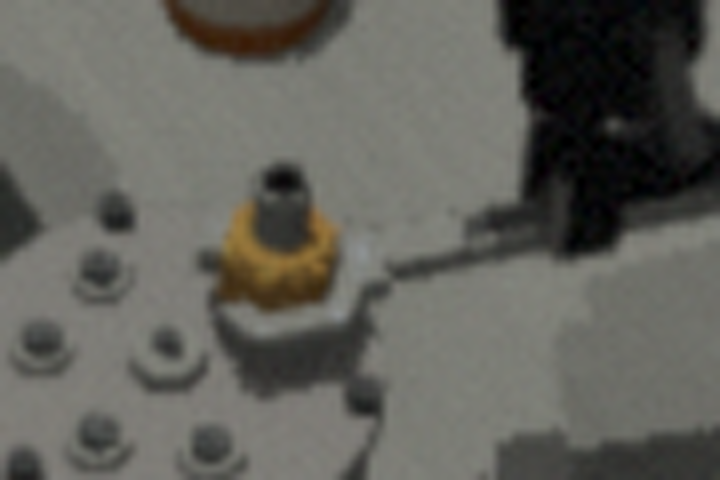

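Seated on the shoulder (underside ≈ 0.166). Starting the pull, clockwise about the nut axis.

>>> carry_out(plan=[[1,0,0.17,0,0.02],[1,0,0.17,0,0.02],[1,-0.01,0.18,0,0.02],[1,0,0.17,0,0.02],[1,0,0.18,0,0.02],[1,0,0.17,0,0.02],[1,-0.01,0.18,0,0.02],[1,0,0.17,0,0.02]])

```text
clock: 30.35
position: [0.4558, -0.0413, 0.1844]
tool_rot: [-180.0, 0.0, 158.1]
wrist_force: [1.0, -2.5, -1.7]
grip_width: 0.0119
```

```bash
cat > tq.py <<'E'
exec(open('st.py').read())
C=np.array([.5368,-.0733]); d=o['position'][:2]-C; F=o['wrist_force']
print('ang',np.degrees(np.arctan2(d[1],d[0])),'r',np.hypot(*d),'torque about nut',o['moment'][2]+d[0]*F[1]-d[1]*F[0])
E
python3 tq.py
```

```text
30.35 [ 0.4558 -0.0413  0.1844] [-1.7998e+02  2.0000e-02  1.5811e+02] [ 1.   -2.45 -1.71] [-0.358 -0.016 -0.148] -0.2216 -79.99 0.011850004384158945
ang 158.43966416573437 r 0.08711535978332782 torque about nut 0.01815851477904367
```

>>> carry_out(plan=[[1,-0.03,0.12,0,0.02],[1,0,0.17,0,0.02],[1,-0.01,0.18,0,0.02],[1,0,0.17,0,0.02],[1,0,0.18,0,0.02],[1,0,0,0,0],[1,0,0,0,0],[1,0,0,0,0]])

```text
clock: 31.35
position: [0.4592, -0.034, 0.1842]
tool_rot: [-180.0, -0.0, 152.4]
wrist_force: [-2.5, -3.1, -0.6]
grip_width: 0.0121
```

```bash
python3 tq.py
```

```text
31.35 [ 0.4592 -0.034   0.1842] [-1.7999e+02 -2.0000e-02  1.5245e+02] [-2.5  -3.06 -0.65] [-0.433  0.273  0.077] 0.0334 -73.36 0.012055212037590574
ang 153.10335366128484 r 0.08696335047969561 torque about nut 0.41226432574542105
```

Torque about the nut has climbed to about 0.4 N·m, so the ferrule is at or just past its yield at tool yaw ~153–154°. I'll pull on in checked steps.

>>> carry_out(plan=[[1,-0.01,0.35,0,0.04],[1,-0.01,0.35,0,0.04],[1,-0.01,0.35,0,0.04],[1,0,0.35,0,0.04],[1,-0.01,0.35,0,0.04],[1,-0.01,0.35,0,0.04],[1,-0.01,0.35,0,0.04],[1,0,0,0,0]])

```text
clock: 32.35
position: [0.4735, -0.0141, 0.1842]
tool_rot: [-180.0, -0.0, 136.4]
wrist_force: [-3.9, -2.3, 0.6]
grip_width: 0.0117
```

```bash
python3 tq.py
```

```text
32.35 [ 0.4735 -0.0141  0.1842] [-1.7997e+02 -4.0000e-02  1.3644e+02] [-3.95 -2.26  0.62] [-0.502  0.409 -0.071] 0.0359 -54.63 0.011747062207144275
ang 136.92695366410686 r 0.08672179258169964 torque about nut 0.3060337282240898
```

>>> carry_out(plan=[[1,-0.01,0.44,0,0.05],[1,-0.01,0.44,0,0.05],[1,-0.01,0.43,0,0.05],[1,-0.01,0.44,0,0.05],[1,-0.02,0.43,0,0.05],[1,-0.01,0.44,0,0.05],[1,-0.01,0.43,0,0.05],[1,0,0,0,0]])

```text
clock: 33.35
position: [0.4978, 0.0039, 0.1842]
tool_rot: [-179.9, -0.0, 116.4]
wrist_force: [-4.2, -2.2, 0.1]
grip_width: 0.0121
```

```bash
python3 tq.py
python3 - <<'E'
from h import *
s,o=snap('scene'); crop(s,'s12',290,140,380,200,8)
s,o=snap('top'); crop(s,'t12',300,180,400,260,7)
E
```

```text
33.35 [0.4978 0.0039 0.1842] [-1.7995e+02 -4.0000e-02  1.1641e+02] [-4.2  -2.23  0.1 ] [-0.407  0.516 -0.122] 0.0124 -32.15 0.012094749577968326
ang 116.79805643138775 r 0.08643774894499882 torque about nut 0.28838586737699745
```

View pics/s12.png

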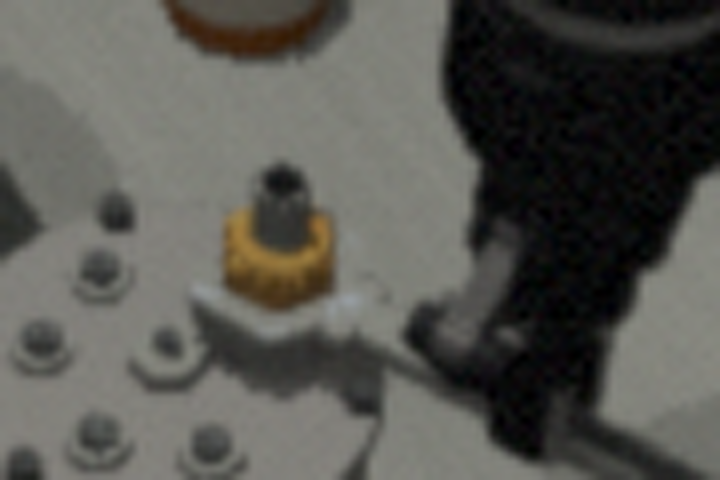

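View pics/t12.png

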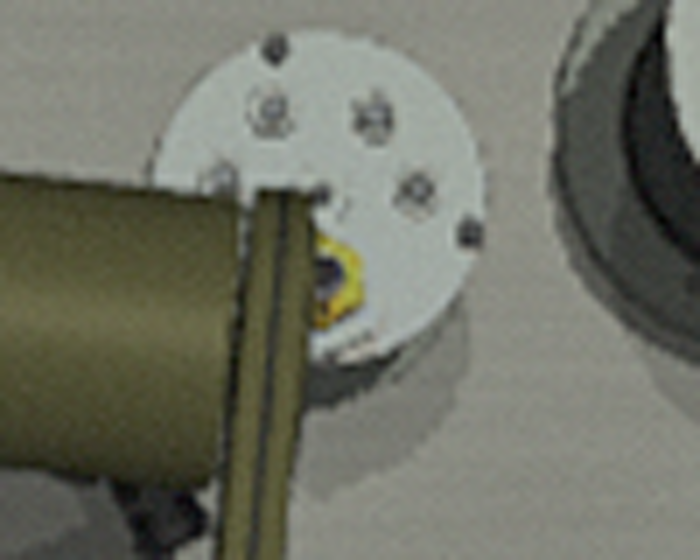

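The wrench is seated and turning the nut at a steady torque. The last ~20°:

>>> carry_out(plan=[[1,0,0.44,0,0.05],[1,-0.01,0.44,0,0.05],[1,0,0.43,0,0.05],[1,-0.01,0.44,0,0.05],[1,-0.01,0.43,0,0.05],[1,-0.01,0.44,0,0.05],[1,-0.01,0.43,0,0.05],[1,0,0,0,0]])

```text
clock: 34.45
position: [0.5269, 0.0124, 0.1842]
tool_rot: [-179.9, 0.0, 96.3]
wrist_force: [-3.7, -3.3, 0.5]
grip_width: 0.0121
```

```bash
python3 tq.py
```

```text
34.45 [0.5269 0.0124 0.1842] [-1.7994e+02  2.0000e-02  9.6340e+01] [-3.67 -3.28  0.5 ] [-0.642  0.642 -0.08 ] -0.0188 -10.81 0.012088411785893725
ang 96.6125558232182 r 0.086248260808099 torque about nut 0.26701540579437555
```

>>> carry_out(plan=[[1,-0.05,-0.26,0,-0.03],[1,0,-0.26,0,-0.03],[1,0,-0.26,0,-0.03],[1,0,-0.26,0,-0.03],[1,0,0,0,0],[1,0,0,0,0],[1,0,0,0,0],[1,0,0,0,0]])

```text
clock: 35.45
position: [0.5169, 0.0107, 0.1843]
tool_rot: [-180.0, -0.0, 103.2]
wrist_force: [-2.5, 1.2, 0.2]
grip_width: 0.0116
```

```bash
python3 tq.py
```

```text
35.45 [0.5169 0.0107 0.1843] [-1.7999e+02 -2.0000e-02  1.0318e+02] [-2.51  1.21  0.19] [ 0.116  0.392 -0.178] -0.1684 -17.95 0.011635004596861688
ang 103.32135885994025 r 0.08634336584898004 torque about nut 0.008825041461979488
```

>>> carry_out(plan=[[1,0.04,-0.05,0,0],[1,0,0,0,0],[1,0,0,-0.3,0],[1,0,0,-0.5,0],[1,0,0,-0.8,0],[1,0,0,-1.2,0],[1,0,0,-1.8,0],[1,0,0,-2.4,0]])

```text
clock: 36.45
position: [0.5124, 0.0057, 0.2439]
tool_rot: [-179.0, 0.5, 103.2]
wrist_force: [1.2, -15.5, -35.5]
grip_width: 0.0106
```

```bash
python3 tq.py
python3 - <<'E'
from h import *
s,o=snap('scene'); crop(s,'s13',290,120,410,210,6)
E
```

```text
36.45 [0.5124 0.0057 0.2439] [-179.04    0.51  103.16] [  1.15 -15.49 -35.5 ] [-1.435 -0.456  0.036] 0.1116 -17.97 0.010648433765811543
ang 107.13753301162951 r 0.08268763583129417 torque about nut 0.3222885535584359
```

View pics/s13.png

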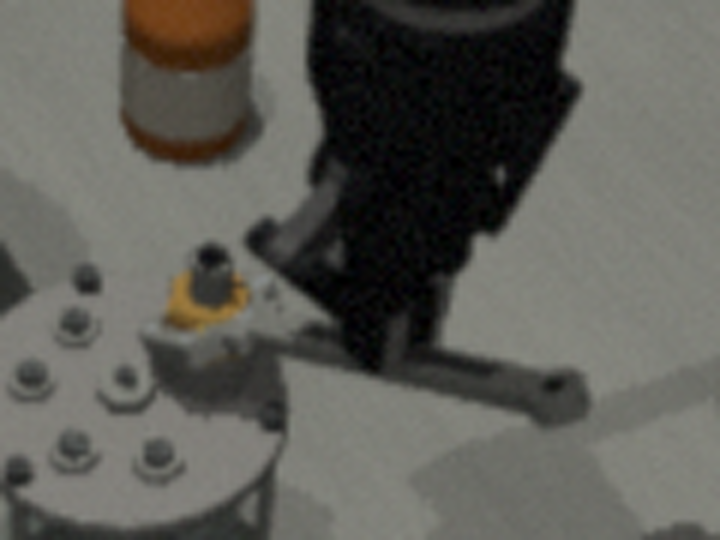

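The wrench did not come free: −35 N on the wrist, with the eye still at the nut. I'll look closer before moving.

Run:
```python
from h import *
s,o=snap('wrist','w14'); exec(open('tq.py').read())
s,o=snap('scene'); crop(s,'s14',300,140,400,215,8)
```

```text
36.55 [0.5132 0.0077 0.2477] [-179.27    0.23  103.11] [  0.78 -10.68 -23.32] [-2.003 -0.166 -0.006] -0.0126 -17.94 0.009782651427740414
ang 106.25641449148671 r 0.08433766484287673 torque about nut 0.18289678345812632
```

View pics/w14.png

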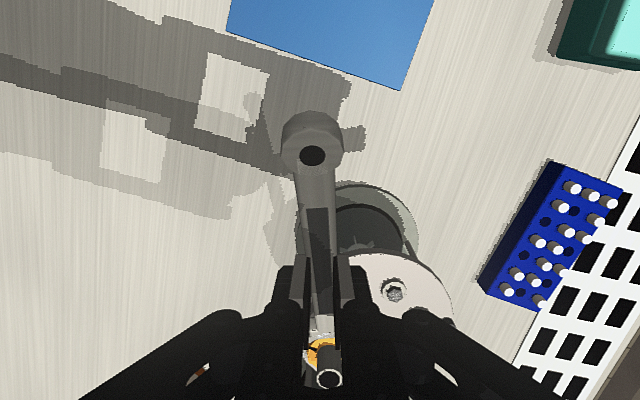

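View pics/s14.png

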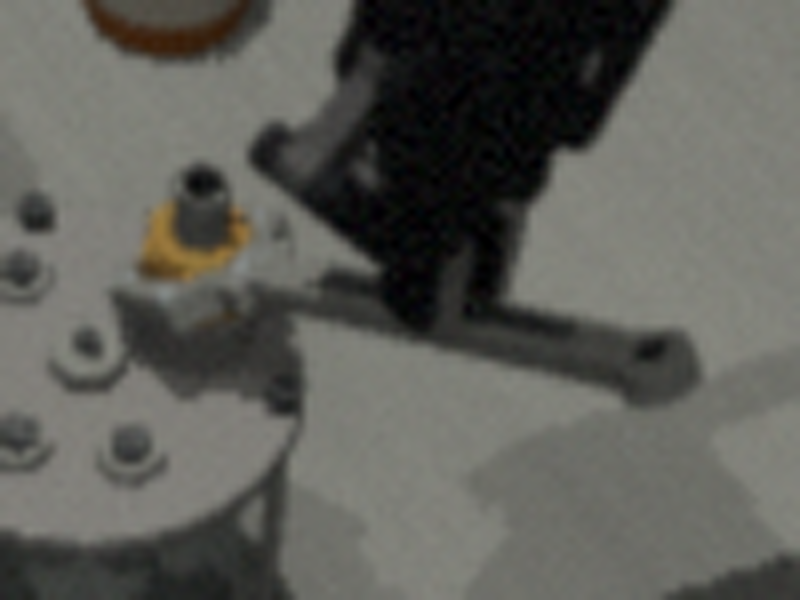

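The wrench has tilted in the grip, with the eye binding on the nut and the shank end up. I'll lower it back flat in small steps.

>>> carry_out(plan=[[1,0,0,0.6,0],[1,0,0,0.6,0],[1,0,0,0.6,0],[1,0,0,0.6,0],[1,0,0,0.6,0],[1,0,0,0.6,0],[1,0,0,0,0],[1,0,0,0,0]])

```text
clock: 37.6
position: [0.5157, 0.0184, 0.2217]
tool_rot: [179.8, -1.0, 103.2]
wrist_force: [-12.3, 25.2, 9.2]
grip_width: 0.0099
```

Run:
```python
from h import *
exec(open('tq.py').read())
s,o=snap('wrist','w15'); 
s,o=snap('scene'); crop(s,'s15',300,140,400,215,8)
```

```text
37.6 [0.5157 0.0184 0.2217] [179.84  -0.99 103.23] [-12.28  25.18   9.16] [ 3.992  1.999 -0.343] -0.3517 -17.88 0.009871770287434443
ang 102.952312886208 r 0.09411895363129844 torque about nut 0.2514433130145548
```

View pics/w15.png

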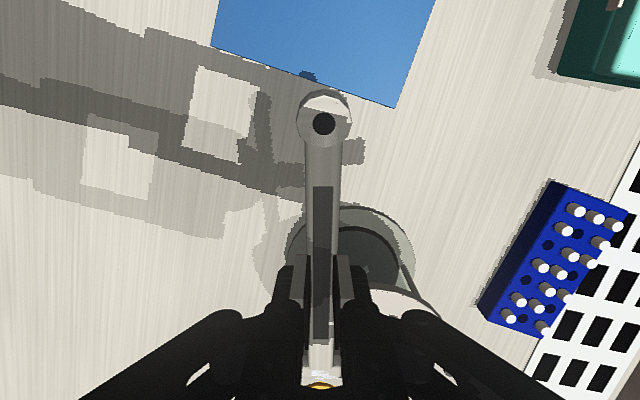

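View pics/s15.png

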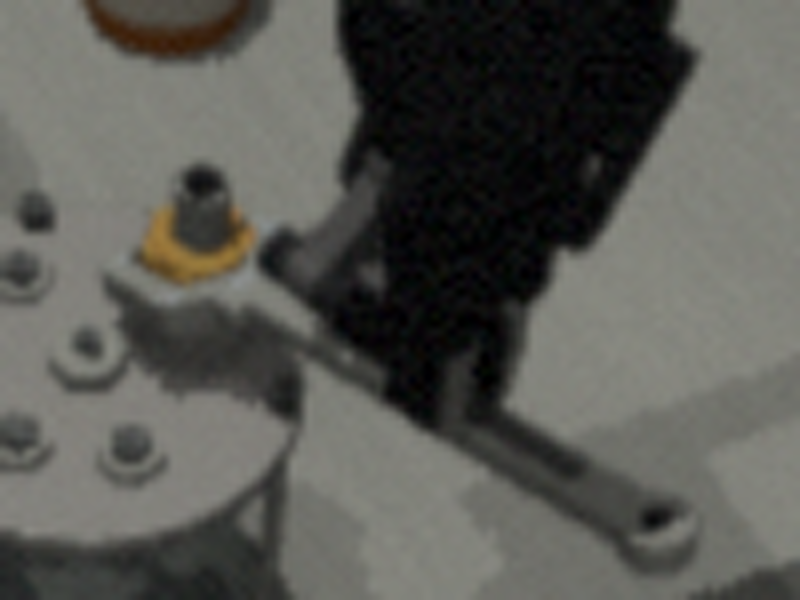

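>>> carry_out(plan=[[1,0.4,0,0,0],[1,0.3,0,0,0],[1,0.1,0,0.4,0],[1,0.1,0,0.4,0],[1,0,0,0.4,0],[1,0,0,0.4,0],[1,0,0,0,0],[1,0,0,0,0]])

```text
clock: 38.7
position: [0.5141, 0.0248, 0.205]
tool_rot: [179.9, -0.7, 103.2]
wrist_force: [-8.4, 15.9, 5.0]
grip_width: 0.0094
```

Run:
```python
from h import *
exec(open('tq.py').read())
s,o=snap('scene'); crop(s,'s16',300,140,400,215,8)
```

```text
38.7 [0.5141 0.0248 0.205 ] [179.86  -0.65 103.18] [-8.39 15.92  5.05] [ 2.567  1.479 -0.368] -0.4335 -16.91 0.009363031971601087
ang 103.04072911595537 r 0.1007237517314728 torque about nut 0.09282251641079198
```

View pics/s16.png

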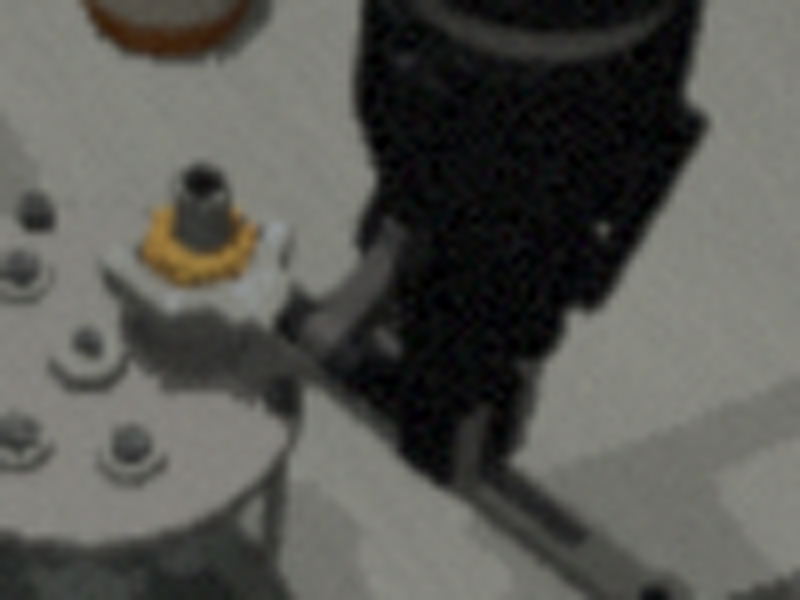

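Run:
```python
from h import *
s=imaging.snapshot('scene'); 
C=np.array([.5368,-.0733]);a=np.radians(103.2);u=np.array([np.cos(a),np.sin(a)])
for z0 in (.166,.176):
  for t in (0,5,10,15,20,25):
    T=np.radians(t); P=np.r_[C+u*(.17*np.cos(T)),z0+.01+.17*np.sin(T)]
    print(z0,t,proj(s,P).round(1))
f=s['frame']; crop(s,'s17',340,180,400,225,12)
```

```text
0.166 0 [[380.8 220.2]]
0.166 5 [[381.7 215.8]]
0.166 10 [[382.1 210.9]]
0.166 15 [[382.  205.5]]
0.166 20 [[381.4 199.8]]
0.166 25 [[380.2 193.6]]
0.176 0 [[381.6 217.3]]
0.176 5 [[382.4 212.9]]
0.176 10 [[382.8 207.9]]
0.176 15 [[382.7 202.4]]
0.176 20 [[382.1 196.6]]
0.176 25 [[381.  190.3]]
```

View pics/s17.png

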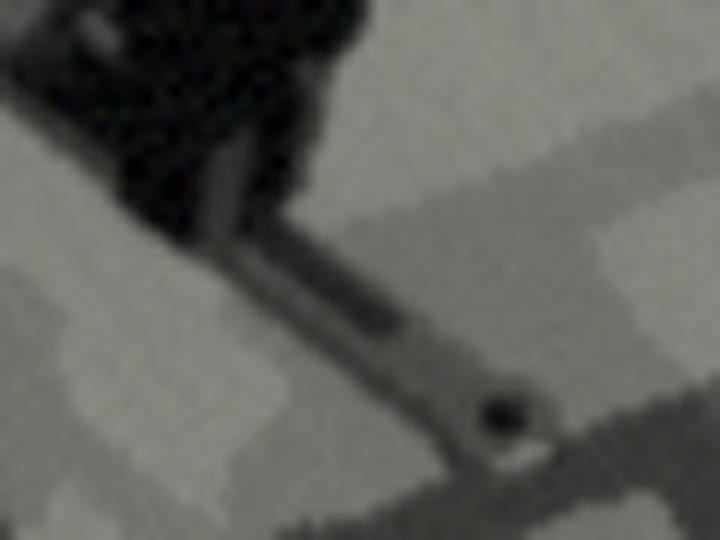

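>>> carry_out(plan=[[1,0.2,0,0.3,0],[1,0.2,0,0.3,0],[1,0,0,0.3,0],[1,0,0,0.3,0],[1,0,0,0.3,0],[1,0,0,0.3,0],[1,0,0,0,0],[1,0,0,0,0]])

```text
clock: 39.8
position: [0.5145, 0.0301, 0.1871]
tool_rot: [179.6, -0.8, 103.3]
wrist_force: [-4.1, 22.4, 2.4]
grip_width: 0.0095
```

Run:
```python
from h import *
exec(open('tq.py').read())
s,o=snap('scene'); crop(s,'s18',300,145,400,225,8)
s,o=snap('wrist','w18')
```

```text
39.8 [0.5145 0.0301 0.1871] [179.6   -0.76 103.27] [-4.05 22.38  2.4 ] [3.455 0.539 0.262] 0.2191 -16.58 0.009529086774244638
ang 102.1788086119145 r 0.10577512616986118 torque about nut 0.18124045668742794
```

View pics/s18.png

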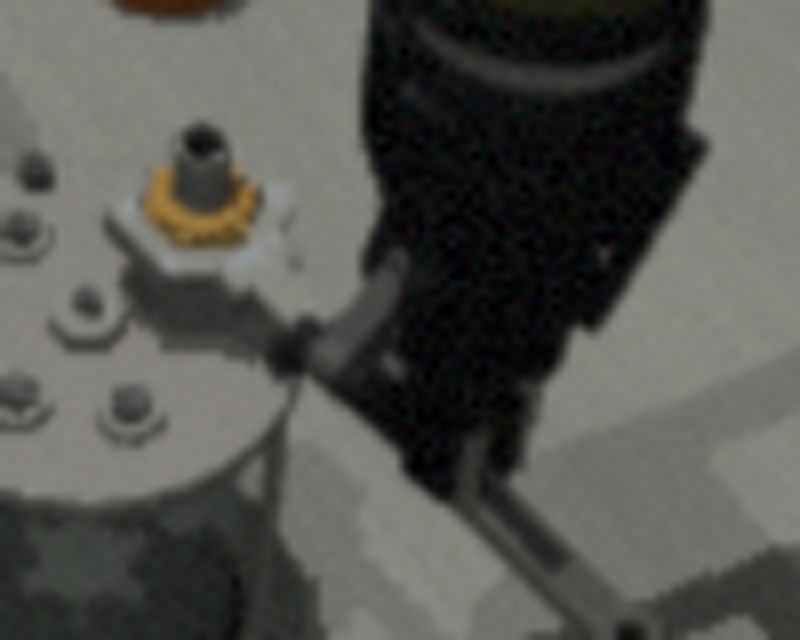

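View pics/w18.png

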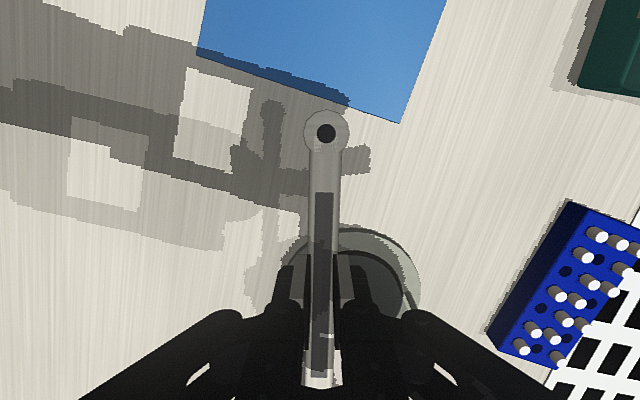

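The wrench has rocked: the eye rode up the nut and the handle is now slightly low. A ~22 N radial push remains. I'll relieve that push, then bring it level.

>>> carry_out(plan=[[1,0.2,0,0,0],[1,0.2,0,0,0],[1,0.1,0,0,0],[1,0,0,-0.2,0],[1,0,0,-0.2,0],[1,0,0,0,0],[1,0,0,0,0],[1,0,0,0,0]])

```text
clock: 40.9
position: [0.5145, 0.0311, 0.1917]
tool_rot: [179.5, -0.2, 103.3]
wrist_force: [-0.7, 8.1, 1.0]
grip_width: 0.0098
```

Run:
```python
from h import *
exec(open('tq.py').read())
s,o=snap('scene'); crop(s,'s19',300,145,400,225,8)
```

```text
40.9 [0.5145 0.0311 0.1917] [179.52  -0.2  103.27] [-0.66  8.1   1.02] [1.159 0.033 0.275] 0.2198 -16.05 0.00978496642442636
ang 102.03649103594724 r 0.10670039351295496 torque about nut 0.16328176985353193
```

View pics/s19.png

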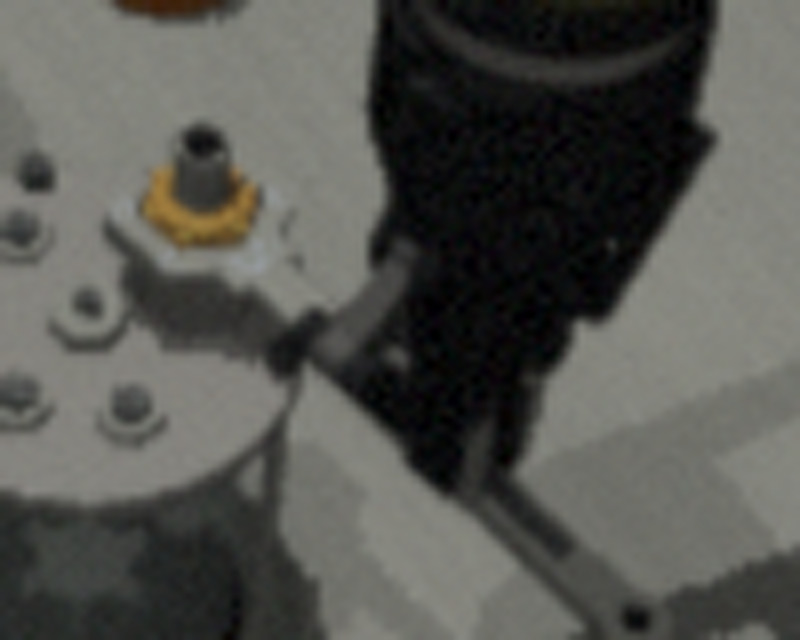

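>>> carry_out(plan=[[1,0.1,-0.1,0,-0.01],[1,0.1,-0.1,0,-0.02],[1,0,0,-0.1,0],[1,0,0,-0.1,0],[1,0,0,-0.1,0],[1,0,0,-0.1,0],[1,0,0,0,0],[1,0,0,0,0]])

```text
clock: 41.95
position: [0.5099, 0.0299, 0.1922]
tool_rot: [180.0, -0.0, 104.9]
wrist_force: [2.9, 4.0, -1.1]
grip_width: 0.0098
```

Run:
```python
from h import *
exec(open('tq.py').read())
s,o=snap('scene'); crop(s,'s20',310,155,340,185,20);crop(s,'s20b',300,145,400,225,8)
```

```text
41.95 [0.5099 0.0299 0.1922] [ 1.800e+02 -1.000e-02  1.049e+02] [ 2.87  4.03 -1.12] [ 0.653 -0.517  0.395] 0.3774 -17.58 0.00981134629209221
ang 104.6218835814852 r 0.10668883032781315 torque about nut -0.010228819787355403
```

View pics/s20.png

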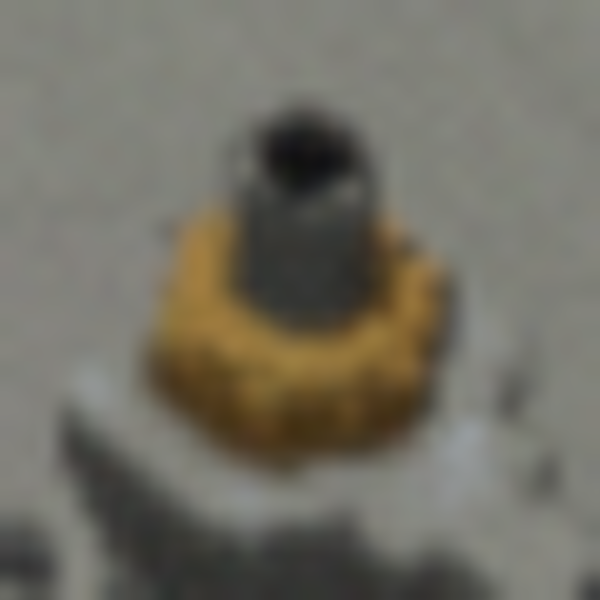

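View pics/s20b.png

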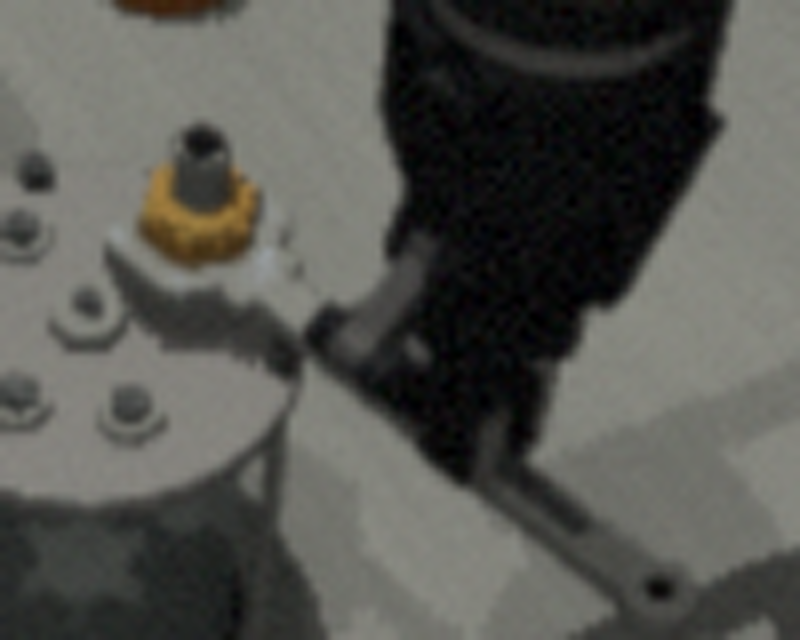

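The wrench is now flat and seated on the shoulder again, with no torque on the nut. The fingers hold only the top edge of the shank, so I'll regrip deeper and nearer its centre of mass. First I'll ease the side force, lower slightly and open a little, with the fingers still caging the shank.

>>> carry_out(plan=[[1,0.08,0.09,0,0],[1,0,0,0.15,0],[1,0,0,0.15,0],[1,0,0,0.1,0],[0.85,0,0,0,0],[0.8,0,0,0,0],[0.75,0,0,0,0],[0.7,0,0,0,0]])

```text
clock: 43.0
position: [0.5105, 0.0306, 0.1884]
tool_rot: [-180.0, 0.0, 104.9]
wrist_force: [1.2, 0.8, 0.4]
grip_width: 0.0254
```

Run:
```python
from h import *
exec(open('tq.py').read())
s,o=snap('scene'); crop(s,'s21b',300,145,400,225,8)
s,o=snap('wrist','w21')
```

```text
43.0 [0.5105 0.0306 0.1884] [-1.7999e+02  2.0000e-02  1.0488e+02] [1.17 0.79 0.38] [0.021 0.002 0.006] 0.0011 -17.45 0.025441168506882304
ang 104.19369902250781 r 0.10714987948864982 torque about nut -0.13548357063174316
```

View pics/s21b.png

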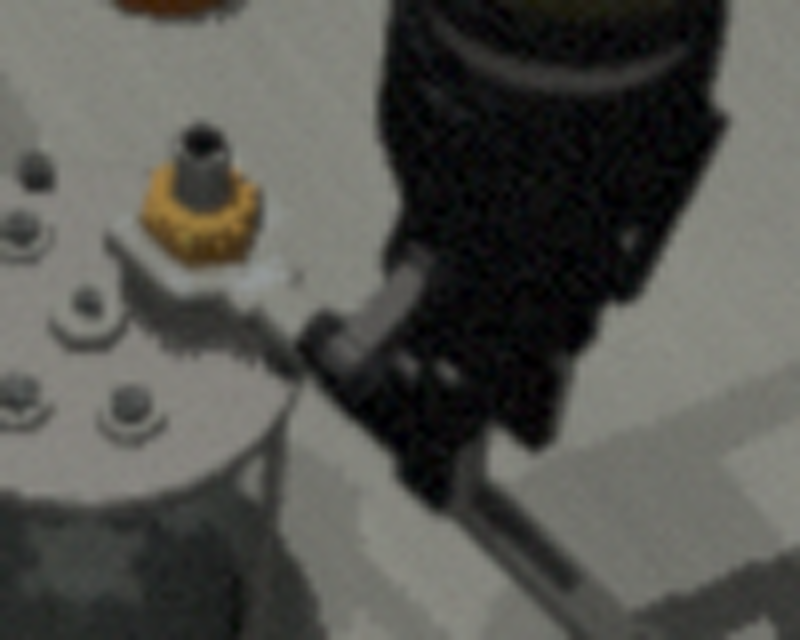

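View pics/w21.png

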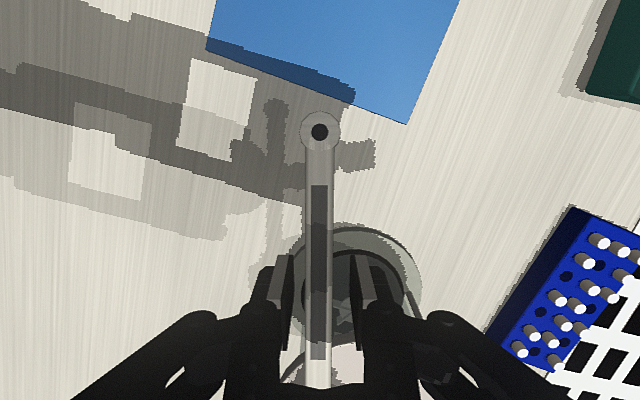

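Run:
```python
from h import *
s,o=snap('wrist'); C=np.array([.5368,-.0733])
for a in (103.,104.,105.,106.):
  for t in (0,-4,-8,-12):
    T=np.radians(t);u=np.array([np.cos(np.radians(a)),np.sin(np.radians(a))]);P=np.r_[C+u*(.018+.152*np.cos(T)),.176+.152*np.sin(T)]
    Q=np.r_[C+u*.07,.176+.052*np.sin(T)]
    print(a,t,proj(s,P,o).round(1),proj(s,Q,o).round(1))
s,o=snap('scene')
for t in (0,-4,-8,-12):
    T=np.radians(t);a=np.radians(105);u=np.array([np.cos(a),np.sin(a)]);P=np.r_[C+u*(.018+.152*np.cos(T)),.176+.152*np.sin(T)]
    print(t,proj(s,P).round(1))
crop(s,'s22',340,190,400,235,12)
```

```text
103.0 0 [[331.9 139.5]] [[323.1 348.2]]
103.0 -4 [[331.1 136.5]] [[323.1 342.9]]
103.0 -8 [[330.4 135.6]] [[323.  337.8]]
103.0 -12 [[329.7 136.4]] [[323. 333.]]
104.0 0 [[324.3 139.3]] [[320.6 348.1]]
104.0 -4 [[324.1 136.4]] [[320.6 342.8]]
104.0 -8 [[323.9 135.5]] [[320.6 337.8]]
104.0 -12 [[323.6 136.3]] [[320.6 333. ]]
105.0 0 [[316.7 139.2]] [[318.  348.1]]
105.0 -4 [[317.  136.3]] [[318.1 342.8]]
105.0 -8 [[317.3 135.4]] [[318.2 337.8]]
105.0 -12 [[317.6 136.2]] [[318.2 332.9]]
106.0 0 [[309.1 139.3]] [[315.5 348.1]]
106.0 -4 [[309.9 136.4]] [[315.6 342.8]]
106.0 -8 [[310.7 135.5]] [[315.7 337.8]]
106.0 -12 [[311.5 136.3]] [[315.8 333. ]]
0 [[382.5 218.7]]
-4 [[381.6 221.5]]
-8 [[380.4 224.1]]
-12 [[379.  226.4]]
```

View pics/s22.png

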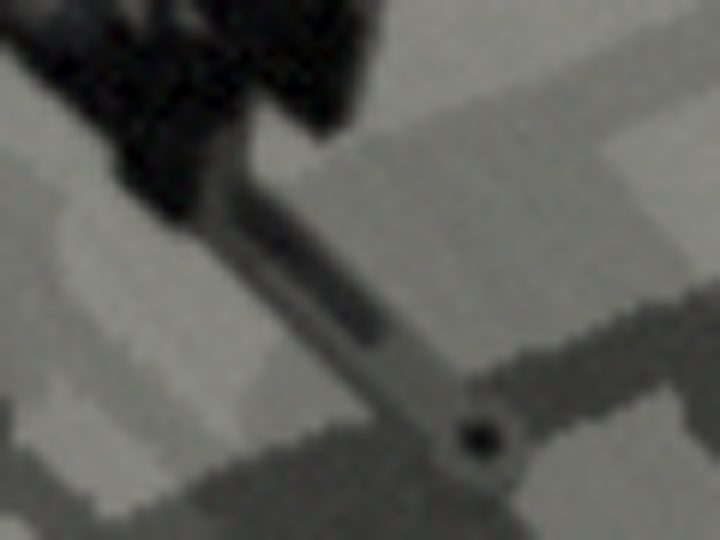

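The wrench now rests at about 9° handle-low, still caged by the fingers. Regripping at ~75 mm from the eye, with the fingertips at the underside.

>>> carry_out(plan=[[0.7,-1.1,-0.03,0,0],[0.7,-1.1,-0.03,0,0],[0.7,-1.0,-0.03,0.5,0],[0.7,0,0,0.9,0],[0.7,0,0,0,0],[1,0,0,0,0],[1,0,0,0,0],[1,0,0,0,0]])

```text
clock: 44.2
position: [0.5174, -0.0002, 0.1741]
tool_rot: [-179.9, -0.0, 104.9]
wrist_force: [-2.4, 0.1, -0.6]
grip_width: 0.0118
```

Run:
```python
from h import *
exec(open('tq.py').read())
```

```text
44.2 [ 5.174e-01 -2.000e-04  1.741e-01] [-1.7994e+02 -2.0000e-02  1.0490e+02] [-2.39  0.07 -0.62] [-0.054  0.416 -0.228] -0.1776 -20.86 0.011798775874623045
ang 104.8288601512112 r 0.0756688490993191 torque about nut -0.054176995791693716
```

>>> carry_out(plan=[[1,0,-0.05,0,0],[1,0,0,-0.1,0],[1,0,0,-0.15,0],[1,0,0,-0.15,0],[1,0,0,-0.15,0],[1,0,0,-0.15,0],[1,0,0,0,0],[1,0,0,0,0]])

```text
clock: 45.2
position: [0.5171, -0.0001, 0.1812]
tool_rot: [-180.0, -0.1, 104.9]
wrist_force: [-3.2, 3.5, -4.6]
grip_width: 0.0122
```

Run:
```python
from h import *
exec(open('tq.py').read())
s,o=snap('scene'); crop(s,'s23',310,155,400,235,8)
for t in (4,0,-4,-8,-12):
    T=np.radians(t);a=np.radians(105);u=np.array([np.cos(a),np.sin(a)]);P=np.r_[C+u*(.018+.152*np.cos(T)),.176+.152*np.sin(T)]
    print(t,proj(s,P).round(1))
```

```text
45.2 [ 5.171e-01 -1.000e-04  1.812e-01] [-1.7997e+02 -5.0000e-02  1.0490e+02] [-3.23  3.55 -4.59] [ 0.838  0.569 -0.072] -0.0964 -20.89 0.012223172161752784
ang 105.05469460517918 r 0.07580658318370201 torque about nut 0.09519548293500749
4 [[383.2 215.6]]
0 [[382.5 218.7]]
-4 [[381.6 221.5]]
-8 [[380.4 224.1]]
-12 [[379.  226.4]]
```

View pics/s23.png

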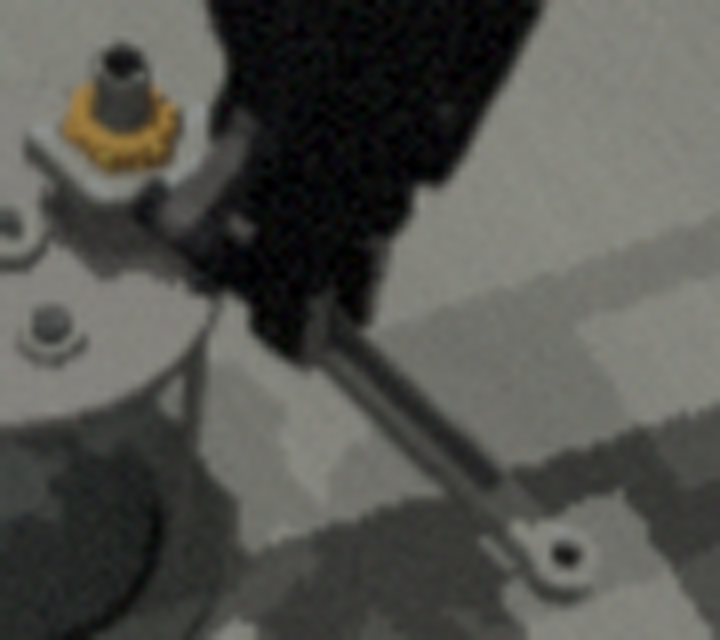

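It is now sliding up with a drag of only ~2 N. I'll trim the lateral force and go on slowly.

>>> carry_out(plan=[[1,0.1,-0.05,0,0],[1,0,0,-0.1,0],[1,0,0,-0.15,0],[1,0,0,-0.15,0],[1,0,0,-0.15,0],[1,0,0,-0.15,0],[1,0,0,-0.1,0],[1,0,0,0,0]])

```text
clock: 46.25
position: [0.5169, 0.0003, 0.1897]
tool_rot: [180.0, 0.0, 104.9]
wrist_force: [-1.2, 0.8, -2.8]
grip_width: 0.0118
```

Run:
```python
from h import *
exec(open('tq.py').read())
s,o=snap('scene'); crop(s,'s24',310,155,400,235,8)
```

```text
46.25 [5.169e-01 3.000e-04 1.897e-01] [1.7996e+02 3.0000e-02 1.0490e+02] [-1.24  0.77 -2.8 ] [ 0.036  0.05  -0.022] -0.016 -20.81 0.011773824200144284
ang 105.1193877468005 r 0.0761974197859379 torque about nut 0.054232727385414015
```

View pics/s24.png

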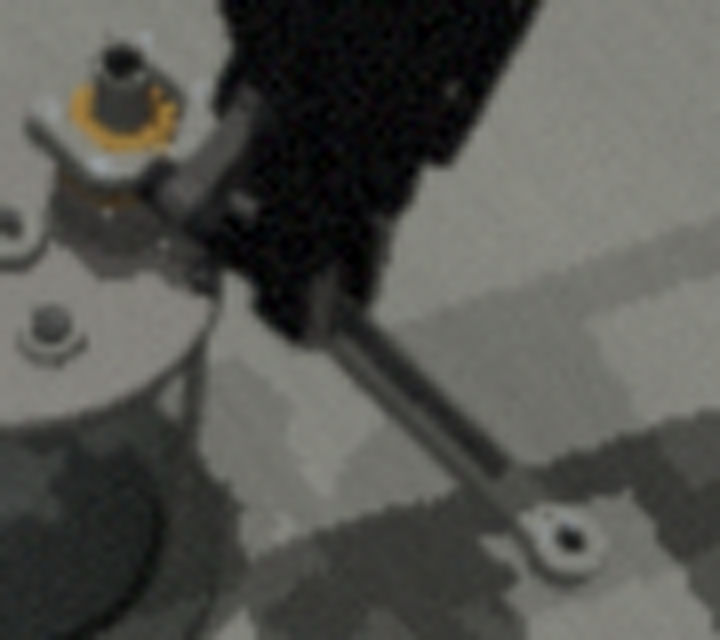

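>>> carry_out(plan=[[1,0.02,-0.02,-0.15,0],[1,0,0,-0.2,0],[1,0,0,-0.3,0],[1,0,0,-0.5,0],[1,0,0,-0.7,0],[1,0,0,-1.0,0],[1,0,0,-1.2,0],[1,0,0,-1.4,0]])

```text
clock: 47.3
position: [0.5164, 0.0005, 0.2449]
tool_rot: [180.0, 0.0, 104.9]
wrist_force: [0.1, -0.6, -1.5]
grip_width: 0.0118
```

Run:
```python
from h import *
exec(open('tq.py').read())
s,o=snap('scene'); crop(s,'s25',300,130,400,230,6)
s,o=snap('wrist','w25')
```

```text
47.3 [5.164e-01 5.000e-04 2.449e-01] [179.99   0.   104.9 ] [ 0.06 -0.63 -1.53] [ 0.034  0.019 -0.027] 0.0 -20.79 0.011828263788747066
ang 105.41155945035396 r 0.07659721644183509 torque about nut -0.01821683768552071
```

View pics/s25.png

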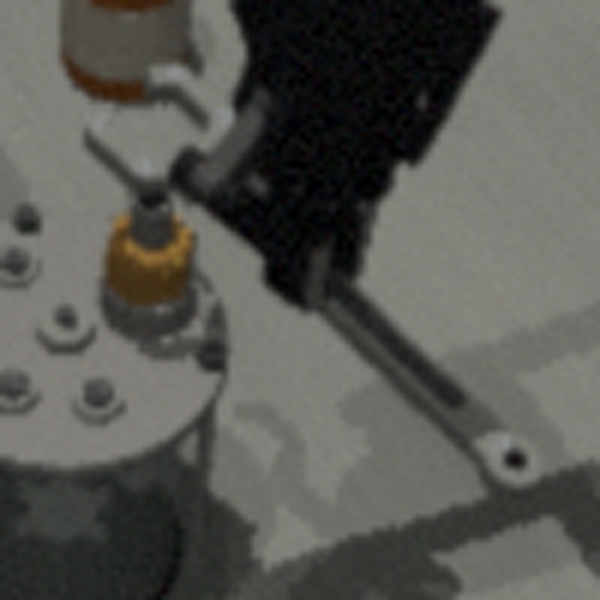

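The wrench is clear of the nut and tube, still gripped, about 9° handle-low. Carrying it back to the mat.

Run:
```python
from h import *
plan([(.5164,.0005,.27,104.9,1),(.459,.2115,.2,89.6,1,5),(.459,.2115,.06,89.6,1,4)])
```

```text
[[1, np.float64(0.04), np.float64(-0.12), np.float64(-2.33), np.float64(-0.0)], [1, np.float64(4.37), np.float64(-0.02), np.float64(1.4), np.float64(0.053)], [1, np.float64(4.37), np.float64(-0.26), np.float64(1.4), np.float64(0.054)], [1, np.float64(4.34), np.float64(-0.49), np.float64(1.4), np.float64(0.053)], [1, np.float64(4.32), np.float64(-0.72), np.float64(1.4), np.float64(0.054)], [1, np.float64(4.27), np.float64(-0.95), np.float64(1.4), np.float64(0.053)], [1, np.float64(-0.0), np.float64(-0.0), np.float64(3.5), np.float64(-0.0)], [1, np.float64(-0.0), np.float64(-0.0), np.float64(3.5), np.float64(-0.0)]]
[[1, np.float64(-0.0), np.float64(-0.0), np.float64(3.5), np.float64(-0.0)], [1, np.float64(-0.0), np.float64(-0.0), np.float64(3.5), np.float64(-0.0)], [1, 0, 0, 0, 0], [1, 0, 0, 0, 0], [1, 0, 0, 0, 0], [1, 0, 0, 0, 0], [1, 0, 0, 0, 0], [1, 0, 0, 0, 0]]
end [0.459  0.2115 0.06  ] 89.6
```

>>> carry_out(plan=[[1,0,-0.1,-2.3,0],[1,4.4,0,1.0,0.05],[1,4.4,-0.3,1.4,0.05],[1,4.3,-0.5,1.5,0.05],[1,4.3,-0.7,1.6,0.05],[1,4.3,-0.9,1.6,0.06],[1,0,0,3.5,0],[1,0,0,3.5,0]])

```text
clock: 48.4
position: [0.4569, 0.212, 0.1252]
tool_rot: [179.9, -0.0, 90.1]
wrist_force: [0.2, -0.6, -2.2]
grip_width: 0.0117
```

Run:
```python
from h import *
exec(open('tq.py').read())
s,o=snap('scene'); crop(s,'s26',330,180,500,340,4)
```

```text
48.4 [0.4569 0.212  0.1252] [ 1.7994e+02 -2.0000e-02  9.0100e+01] [ 0.21 -0.58 -2.2 ] [ 0.    -0.023  0.006] 0.0027 18.7 0.011671603345564267
ang 105.64707113776927 r 0.296326065783796 torque about nut -0.006433632292823385
```

View pics/s26.png

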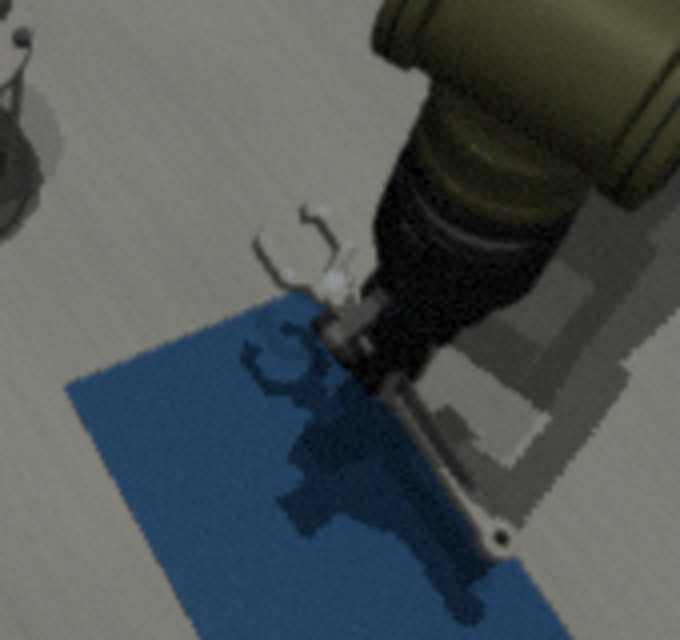

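>>> carry_out(plan=[[1,0,1.0,2.5,0],[1,0,1.0,2.5,0],[1,0,1.0,2.0,0],[1,0,0,1.0,0],[1,0,0,0.4,0],[1,0,0,0.4,0],[1,0,0,0.4,0],[1,0,0,0.3,0]])

```text
clock: 49.45
position: [0.4878, 0.2113, 0.0318]
tool_rot: [179.9, -0.0, 90.0]
wrist_force: [-0.7, -2.8, 1.1]
grip_width: 0.0118
```

```bash
python3 tq.py
```

```text
49.45 [0.4878 0.2113 0.0318] [ 1.7989e+02 -2.0000e-02  9.0000e+01] [-0.7  -2.82  1.06] [0.049 0.053 0.065] -0.0464 17.65 0.011829908100380489
ang 99.77096790361348 r 0.28879576212027874 torque about nut 0.40369426192430424
```

>>> carry_out(plan=[[1,0,0,0.2,0],[1,0,0,0.2,0],[1,0,0,0.2,0],[1,0,0,0.2,0],[1,0,0,0.15,0],[1,0,0,0,0],[1,0,0,0,0],[1,0,0,0,0]])

```text
clock: 50.45
position: [0.4871, 0.2113, 0.0222]
tool_rot: [-180.0, 0.0, 90.0]
wrist_force: [-2.6, -4.5, 8.8]
grip_width: 0.012
```

Run:
```python
from h import *
exec(open('tq.py').read())
s,o=snap('scene'); crop(s,'s27',330,220,500,340,4)
```

```text
50.45 [0.4871 0.2113 0.0222] [-1.7998e+02  1.0000e-02  9.0010e+01] [-2.62 -4.47  8.8 ] [-0.231  0.503  0.07 ] 0.0381 17.65 0.012023707104517466
ang 99.90039370033676 r 0.28887192137548307 torque about nut 1.0369688232203513
```

View pics/s27.png

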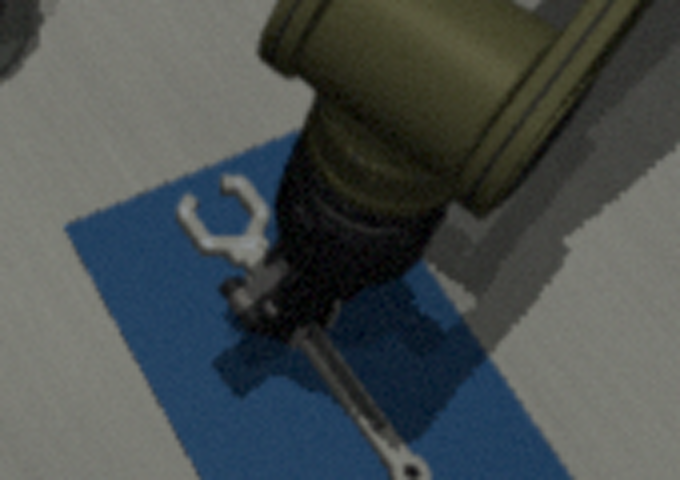

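>>> carry_out(plan=[[0.85,0,0,0,0],[0.75,0,0,0,0],[0.6,0,0,0,0],[0.45,0,0,0,0],[0.4,0,0,0,0],[0.4,0,0,-2,0],[0.4,0,0,-4,0],[0.4,0,0,-6,0]])

```text
clock: 51.5
position: [0.4853, 0.2107, 0.1403]
tool_rot: [-179.7, 0.1, 90.0]
wrist_force: [0.7, 0.6, 0.5]
grip_width: 0.0514
```

Run:
```python
from h import *
exec(open('tq.py').read())
s,o=snap('wrist','w28')
s,o=snap('scene','s28')
plan([(.487,.211,.30,90,.4,3),(.535,-.07,.30,90,.4,5)])
```

```text
51.5 [0.4853 0.2107 0.1403] [-1.7972e+02  8.0000e-02  9.0000e+01] [0.73 0.57 0.54] [ 0.017 -0.031 -0.039] 0.0 17.65 0.0513755855001512
ang 100.27533206952509 r 0.2886263473149369 torque about nut -0.27599665583401944
[[0.4, np.float64(-0.06), np.float64(-0.15), np.float64(-5.02), np.float64(0.0)], [0.4, np.float64(-0.06), np.float64(-0.15), np.float64(-5.02), np.float64(0.0)], [0.4, np.float64(-0.06), np.float64(-0.16), np.float64(-5.02), np.float64(0.0)], [0.4, np.float64(-5.62), np.float64(0.96), np.float64(0.0), np.float64(0.0)], [0.4, np.float64(-5.62), np.float64(0.96), np.float64(0.0), np.float64(0.0)], [0.4, np.float64(-5.62), np.float64(0.96), np.float64(0.0), np.float64(0.0)], [0.4, np.float64(-5.62), np.float64(0.96), np.float64(0.0), np.float64(0.0)], [0.4, np.float64(-5.62), np.float64(0.96), np.float64(0.0), np.float64(0.0)]]
end [ 0.535 -0.07   0.3  ] 90.01
```

View pics/w28.png

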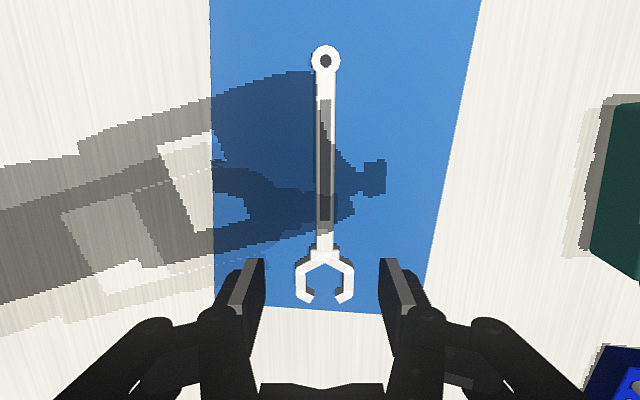

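View pics/s28.png

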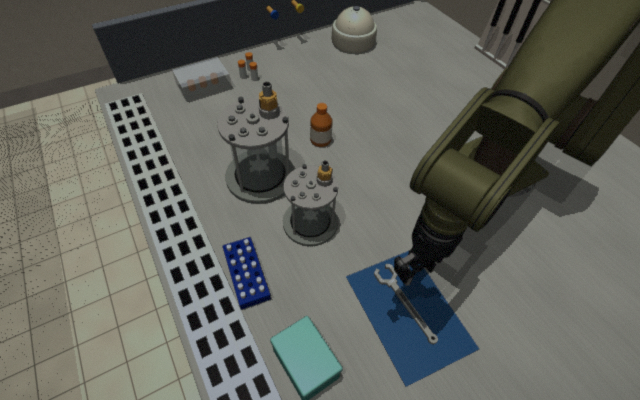

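The wrench lies flat on the mat, from the eye at (324,275) to its end at (326,60), and the bystanders look unmoved. Last check: view the nut from the same pose as before.

>>> carry_out(plan=[[0.4,0,0,-5.5,0],[0.4,-0.1,0,-5.5,0],[0.4,-0.5,0,-5,0],[0.4,-5.6,1,0,0],[0.4,-5.6,1,0,0],[0.4,-5.6,1,0,0],[0.4,-5.6,1,0,0],[0.4,-5.6,1,0,0]])

```text
clock: 52.6
position: [0.537, -0.0766, 0.3009]
tool_rot: [180.0, -0.0, 90.0]
wrist_force: [0.5, 0.5, -0.5]
grip_width: 0.0512
```

Run:
```python
from h import *
exec(open('st.py').read())
imaging.snapshot('wrist')
s,o=snap('wrist','w29'); print(o['position'],o['tool_rot'])
u,v=proj(s,[.5368,-.0733,.18],o)[0].astype(int); print(u,v); crop(s,'w29c',u-50,v-45,u+50,v+45,6)
```

```text
52.6 [ 0.537  -0.0766  0.3009] [ 1.7999e+02 -1.0000e-02  9.0000e+01] [ 0.47  0.52 -0.52] [-0.02  -0.065 -0.031] 0.65 -13.79 0.05116883284816276
[ 0.53758004 -0.08236295  0.3006914 ] [179.99683827   0.27821401  89.71138119]
320 189
```

View pics/w29c.png

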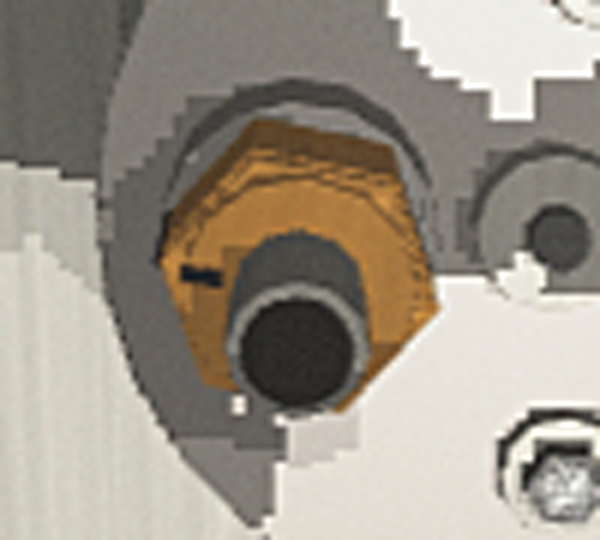

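Run:
```python
from h import *
s=imaging.snapshot('wrist'); o=dict(position=np.array([0.53758,-0.08236,0.30069]),tool_rot=[179.997,.278,89.711])
f=lambda p:np.array(p)/6+[270,144]
P=cast(s,[f((258,118)),f((393,147)),f((162,240))],.1675,o)
for a,b in((0,1),(2,0)):
    d=P[b]-P[a]; print(np.degrees(np.arctan2(d[1],d[0])),np.linalg.norm(d))
t=cast(s,[f((298,350))],.2105,o)[0]; print(t, telemetry.get_obs()['position'])
```

```text
-12.673822224601277 0.017293774425449493
51.75218053597479 0.020056185904400465
[ 0.53630583 -0.07234848  0.2105    ] [ 0.53697147 -0.07700412  0.30054877]
```

The chord angle is −12.7° against −12.5° before, and the black mark has moved on by one corner, so the nut turned one flat (60° ± ~3°) between rest states. Handing in.

Run:
```python
from station import ticket, telemetry
print(telemetry.get_obs()['wrist_force'], ticket.hand_in())
```

```text
the job is handed in; nothing more can be done
[-0.43483407  0.05846677 -0.02203181] None
```

I ran the small vessel's nut down by finger until torque rose to about 0.35 N·m. I then drove it one flat with the wrench at about 0.3–0.4 N·m and laid the wrench back on the mat. The job was handed in at about 52.7 s; no verdict was reported.

**Last checks**
- **Nut:** the black mark moved on by exactly one corner, and the edge angle was −12.7° against −12.5° before, so it turned 60° give or take about 3°. I could not measure the ferrule's travel directly. From the angles it should be about 0.25–0.27 mm.
- **Wrench and bystanders:** the wrench lies flat on the mat. The rack, tip box and bottle look unmoved by eye only; I did not measure them.
- **Robot:** it was clear of everything, with wrist force about zero.

**What went wrong**
- After the fingers let go of the nut, I sent one row 3 cm down instead of up. The nut and tube looked undisturbed afterwards. I could not see any contact force during that row.
- On the first lift the wrench bound on the nut and tilted, with up to about 39 N at the wrist. I lowered it, regripped and freed it. I have no reading of the force between wrench and tube, so I can't rule out that it passed 15 N.
- At the fingers' stop, torque was already near the ferrule's yield, so the fingers may have driven it up to about 0.02 mm. The limit is 0.08 mm.

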